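Pack the tub pairs into their colour-marked trays

ROBOT

A 6-joint arm with a two-finger parallel gripper is mounted at the origin on the work surface. World frame = base frame: x ahead of the robot, y to its left, z up, the work surface at z = 0. Lengths are in m, angles in rad, forces in N, time in s.
With the tool pointing down it reaches from about 0.325 to 0.9 m from the base axis. Payload 3.5 kg.
Tool frame: the origin (TCP) lies at the very end of the fingers, on their centre line; the grasp point (between the pads) lies 19 mm behind it (grip_point_offset is the distance from the TCP to the grasp point, in m); z points along the fingers, x is the direction in which the jaws open and shut, and the axes are right-handed (so a half turn about z gives the same grasp; the last joint's range is limited). The gripper opens to 85 mm and grips with 20 to 120 N. Pads are 22 mm wide; open, the fingers measure 114 mm over their backs; the gripper's body (76 mm by 85 mm) begins 54 mm behind the grasp point. The pads swing forward as they close: fully open they stand 13 mm farther back than shut.
Start: joints at [-1.288, 0.276, -0.026, 1.268, 0, 1.467], TCP at [0.235, -0.579, 0.231] pointing down, gripper open.
Joint ranges: [-3.12, 3.12], [-0.85, 1.88], [-1.08, 1.24], [-1.95, 2.15], [-1.57, 1.53], [-3.14, 3.14]. Speed limits (rad/s): [2.57, 2.57, 3.14, 3.14, 3.14, 3.14].

INTERFACE

Orientations are given as a unit quaternion [w, x, y, z].
In Python, from workcell import state, grab_frame, calibration, close_job, grip_point_offset gives the robot as it stands.
- The arm moves only by the shell command python3 -m inch 'ROWS' [FORCE]. ROWS is JSON, a list of rows, each an object of numbers: "tx", "ty", "tz": the shift along the world's x, y, z scaled (see below); "ax", "ay", "az": the turn, a rotation vector about the world's x, y, z scaled (see below); "claw": the closure, from -1 (fully open) to 1 (shut), so that 0 is half open. A call has 1 to 5 rows; each row shifts and turns the commanded pose from where the row before left it; what a row does not reach is not made up. The controller multiplies each number of a shift by 0.025 m and each number of a turn by 0.1 rad. A row lasts 1/10 s, in which the tool goes at most 50 mm and 8.59 degrees, less where a joint would pass 70% of its speed; a pose out of reach is approached as far as the arm can. A call with a number of a shift or a turn outside -1 to 1 is refused whole. A call with a gripper value outside its range is refused whole. The fingers move at their own pace and stop on an object; FORCE is the grip in N (left out, the last holds). Time passes only in rows, so rows that do not move let the fingers close. It gives the time, the measured TCP pose, the force and the opening at its end, in the units of the state.
- state(): the state, without advancing time (a new reading comes with each control period).
- grab_frame(name): name is "scene" or "side" or "wrist"; returns the picture (420x560x3 uint8, red, green, blue); there is no depth.
- calibration(name): a dict with "fx", "fy", "cx", "cy" (pixels), "dist_coeffs" ([k1, k2, p1, p2, k3] as OpenCV has them; the pictures are not rectified), "pose" (4x4, takes a point from camera to world coordinates). Camera axes: x right, y down, z forward; pixel columns grow to the right and rows downward; lengths in m; the calibration is good to about 2 mm. A picture is of the moment at which its call begins: read the wrist's pose just before it. calibration takes no time and is no camera call; for the wrist camera it gives the pose at the moment of the call.
- close_job(): hands the job in, once; it reports no verdict.
The state is a dict: "time_s": time; "joint_pos": joint angles; "qd": joint speeds; "joint_torque": joint torques, N m; "position": TCP position; "orientation": TCP orientation; "ft_force": force on the tool from outside, world axes, zero at the start; "moment": the same for the moment, N m; "finger_gap": opening from 0.0 (shut) to 1.0 (fully open).
Only numpy, scipy, OpenCV 4.12 (cv2) and the standard library are available. Lean on these libraries where they do the work, as an engineer would, in place of code of your own. Each camera call takes 0.05 s, during which the arm holds its last target.

TASK

Pack the two orders for shipping: stand the large red-lidded tub inside the red spot of its cardboard tray and the small red-lidded tub centred on top of its lid, without overhang, and do the same with the two blue-lidded tubs in the tray with the blue spot. Never tip a tub over, and leave the black-lidded tubs where they are.

Things in the scene. Friction and masses are not known exactly. Their poses are not given: they have to be found in the camera images.
- red_large_center (a point): large round white plastic tub with a flat red lid, straight-sided, 62 mm in diameter and 48 mm high over the lid, about 0.1 to 0.21 kg, loose, standing upright on the bench. Point at its centre, half-way up (24 mm above its underside); z up through the lid.
- red_small_center (a point): small round white plastic tub with a flat red lid, straight-sided, 44 mm in diameter and 38 mm high over the lid, about 0.04 to 0.09 kg, loose, standing upright on the bench. Point at its centre, half-way up (19 mm above its underside); z up through the lid.
- blue_large_center (a point): large round white plastic tub with a flat blue lid, straight-sided, 62 mm in diameter and 48 mm high over the lid, about 0.1 to 0.21 kg, loose, standing upright on the bench. Point at its centre, half-way up (24 mm above its underside); z up through the lid.
- blue_small_center (a point): small round white plastic tub with a flat blue lid, straight-sided, 44 mm in diameter and 38 mm high over the lid, about 0.04 to 0.09 kg, loose, standing upright on the bench. Point at its centre, half-way up (19 mm above its underside); z up through the lid.
- black_large_center (a point): large round white plastic tub with a flat black lid, straight-sided, 62 mm in diameter and 48 mm high over the lid, about 0.1 to 0.21 kg, loose, standing upright on the bench. Point at its centre, half-way up (24 mm above its underside); z up through the lid. Held back: to be left where it stands.
- black_small_center (a point): small round white plastic tub with a flat black lid, straight-sided, 44 mm in diameter and 38 mm high over the lid, about 0.04 to 0.09 kg, loose, standing upright on the bench. Point at its centre, half-way up (19 mm above its underside); z up through the lid. Held back: to be left where it stands.
- red_tray_spot (a point): Open cardboard tray fixed to the bench, 170 x 170 mm outside and 160 x 160 mm inside, walls 5 mm thick and 35 mm high above the bench, floor 5 mm thick, with a flat round red spot 92 mm in diameter in the middle of its floor and red tape on two outer walls. Point at the centre of the spot, on the tray's inner floor (5 mm above the bench); x and y along the tray's sides, z up.
- blue_tray_spot (a point): Open cardboard tray fixed to the bench, 170 x 170 mm outside and 160 x 160 mm inside, walls 5 mm thick and 35 mm high above the bench, floor 5 mm thick, with a flat round blue spot 92 mm in diameter in the middle of its floor and blue tape on two outer walls. Point at the centre of the spot, on the tray's inner floor (5 mm above the bench); x and y along the tray's sides, z up.
Mind the look-alikes: they are no part of the job. What is shaped like the part that bears blue_small_center but orange or pink is not meant.

How it is judged:
By the outcome, as a careful person would: the job done as asked, in the order asked, and still so for the second after the job is handed in, with the robot touching nothing.
It also fails if it takes over 120 s, if anything falls off the work surface, if the arm or the gripper's body presses on something with over 40 N, if the wrist force passes 120 N, or if a joint passes its speed limit or range.

## Working session

There is one attempt and no reset: what is moved stays moved. The work goes in short steps, Python scripts to look and compute and a shell command to move; the robot and the scene stay as the last step left them, time stands still between calls to the robot, and variables do not carry over. Pictures are saved under pics/ and viewed, and the job is handed in when it is done.

```bash
mkdir -p pics; cat > h.py <<'E'
import cv2,numpy as np
from workcell import *
def save(name,fn):
    im=grab_frame(name); cv2.imwrite('pics/'+fn,im[:,:,::-1]); return im
def proj(name,P,cal=None):
    c=cal or calibration(name); T=np.linalg.inv(np.array(c['pose']))
    K=np.array([[c['fx'],0,c['cx']],[0,c['fy'],c['cy']],[0,0,1.]])
    r,_=cv2.Rodrigues(T[:3,:3]); p,_=cv2.projectPoints(np.array(P,float).reshape(-1,1,3),r,T[:3,3],K,np.array(c['dist_coeffs'],float)); return p.reshape(-1,2)
def unproj(name,uv,z,cal=None):
    c=cal or calibration(name); T=np.array(c['pose'])
    K=np.array([[c['fx'],0,c['cx']],[0,c['fy'],c['cy']],[0,0,1.]])
    n=cv2.undistortPoints(np.array(uv,float).reshape(-1,1,2),K,np.array(c['dist_coeffs'],float)).reshape(-1,2)
    d=np.c_[n,np.ones(len(n))]@T[:3,:3].T; o=T[:3,3]
    return o+d*((z-o[2])/d[:,2])[:,None]
E
python3 - <<'E'
from h import *
for n in ['scene','side','wrist']:
    save(n,n+'0.png'); c=calibration(n); print(n,np.round(c['pose'],3).tolist(),c['fx'])
s=state();print(s); print(grip_point_offset)
E
```

```text
scene [[0.643, 0.454, -0.617, 1.093], [0.766, -0.367, 0.528, -0.488], [0.013, -0.812, -0.584, 0.592], [0.0, 0.0, 0.0, 1.0]] 473.0231704359945
side [[0.982, -0.113, 0.148, 0.393], [-0.185, -0.681, 0.709, -0.595], [0.021, -0.724, -0.69, 0.643], [0.0, 0.0, 0.0, 1.0]] 426.74571691197673
wrist [[0.377, -0.884, -0.277, 0.306], [-0.926, -0.361, -0.11, -0.548], [-0.003, 0.298, -0.955, 0.373], [0.0, 0.0, 0.0, 1.0]] 369.5048965102207
{'time_s': 0.15, 'joint_pos': array([-1.28837418e+00,  2.76997102e-01, -2.75299124e-02,  1.26802123e+00,
        1.29193811e-05,  1.46735989e+00]), 'qd': array([-0.00048288, -0.00121112,  0.0049328 , -0.00181842, -0.00086953,
        0.00122119]), 'joint_torque': array([ 7.87879908e-04, -4.46057975e+01,  2.95637906e+01,  1.05103460e-02,
       -1.64309477e-04,  2.59269385e-06]), 'position': array([ 0.23502655, -0.57847805,  0.23040942]), 'orientation': array([-5.66516647e-04,  8.29564243e-01, -5.58410602e-01, -6.68132796e-04]), 'ft_force': array([-0.84113578,  0.16008582, -0.00415973]), 'moment': array([ 0.02672812, -0.02346208,  0.00130039]), 'finger_gap': 0.9967140348239278}
0.0187
```

View pics/scene0.png

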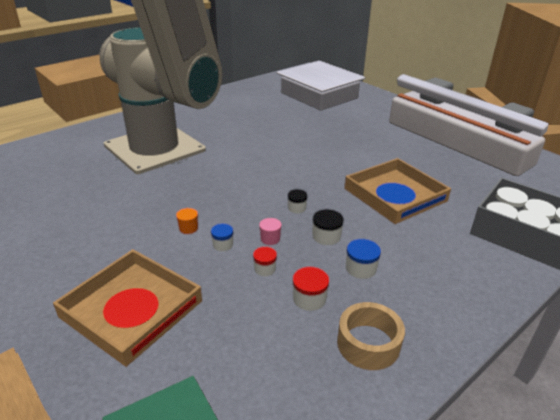

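View pics/side0.png

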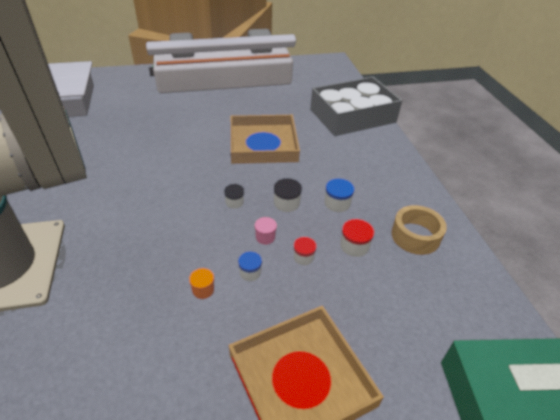

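View pics/wrist0.png

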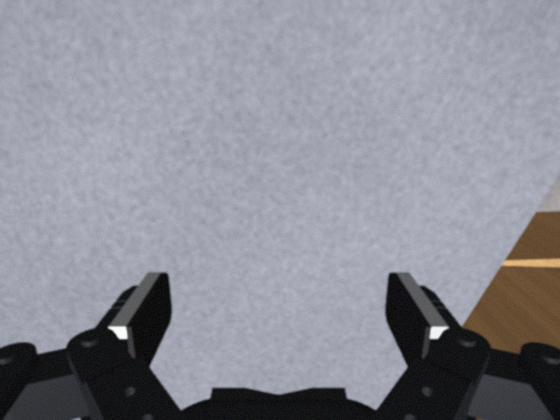

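```bash
cat > m.py <<'E'
from h import *
from scipy.optimize import least_squares
A=np.linspace(0,2*np.pi,72,endpoint=False); C=np.c_[np.cos(A),np.sin(A)]
def cmask(im,col):
    h=cv2.cvtColor(im,cv2.COLOR_RGB2HSV); H,S,V=[h[...,i].astype(int) for i in range(3)]
    if col=='red': m=((H<6)|(H>174))&(S>180)&(V>120)
    elif col=='blue': m=(abs(H-112)<12)&(S>150)&(V>80)
    else: m=(V<50)
    return m.astype(np.uint8)
def comp(m,seed):
    n,l,st,ce=cv2.connectedComponentsWithStats(m); 
    k=l[int(seed[1]),int(seed[0])]
    assert k>0,seed
    c,_=cv2.findContours((l==k).astype(np.uint8),cv2.RETR_EXTERNAL,cv2.CHAIN_APPROX_NONE)
    return max(c,key=len).reshape(-1,2).astype(float)
def fit(obs,r,h,t0=.008,flat=False,cals=None):
    # obs: list of (cam, contour)
    cals=cals or {n:calibration(n) for n,_ in obs}
    def res(p,only=None):
        o=[]
        for n,c in obs:
            P=np.r_[np.c_[p[:2]+r*C,np.full(72,h)]] if flat else np.r_[np.c_[p[:2]+r*C,np.full(72,h)],np.c_[p[:2]+r*C,np.full(72,h-p[2])]]
            hu=cv2.convexHull(proj(n,P,cals[n]).astype(np.float32))
            o+= [cv2.pointPolygonTest(hu,(float(u),float(v)),True)-.4 for u,v in c]
        return np.array(o)
    x0=unproj(obs[0][0],[obs[0][1].mean(0)],h,cals[obs[0][0]])[0]
    s=least_squares(res,[x0[0],x0[1],t0],loss='soft_l1',diff_step=1e-3,x_scale=[.01,.01,.005])
    return s.x,np.sqrt(np.mean(s.fun**2))
E
cat > a.py <<'E'
from m import *
S={n:cv2.imread(f'pics/{n}0.png')[:,:,::-1].copy() for n in ['scene','side']}
L=[('red_large','red',.031,.048,(310,280),(357,231),0),('red_small','red',.022,.038,(265,256),(305,246),0),
('blue_large','blue',.031,.048,(363,250),(339,188),0),('blue_small','blue',.022,.038,(222,231),(250,261),0),
('black_large','black',.031,.048,(328,219),(288,187),0),('black_small','black',.022,.038,(297,195),(234,191),0),
('red_spot','red',.046,.005,(131,307),(302,380),1),('blue_spot','blue',.046,.005,(396,192),(263,141),1)]
for n,c,r,h,a,b,f in L:
    o=[('scene',comp(cmask(S['scene'],c),a)),('side',comp(cmask(S['side'],c),b))]
    if f: 
        pass
    R=[fit(x,r,h,flat=f) for x in (o,o[:1],o[1:])]
    print(n,[(np.round(x*1000,1).tolist(),round(float(e),2)) for x,e in R])
E
python3 a.py
python3 - <<'E'
import cv2
a=cv2.imread('pics/scene0.png')[170:320,160:400];cv2.imwrite('pics/crop1.png',cv2.resize(a,None,fx=3.3,fy=3.3,interpolation=2))
E
```

```text
red_large [([682.0, -65.6, 0.8], 1.1), ([684.1, -66.1, -0.0], 0.66), ([678.6, -65.3, 0.0], 0.75)]
red_small [([573.7, -77.5, 0.0], 1.21), ([575.6, -78.1, 0.0], 0.65), ([570.6, -76.4, 0.0], 1.07)]
blue_large [([686.4, 63.4, 4.2], 1.05), ([687.8, 62.2, 3.8], 0.52), ([682.0, 63.4, 0.0], 0.6)]
blue_small [([464.8, -96.4, 3.6], 1.34), ([467.2, -98.0, 4.1], 0.57), ([461.8, -96.1, 0.0], 0.87)]Traceback (most recent call last):
  File "a.py", line 8, in <module>
    o=[('scene',comp(cmask(S['scene'],c),a)),('side',comp(cmask(S['side'],c),b))]
                                                     ~~~~^^^^^^^^^^^^^^^^^^^^^^
  File "m.py", line 13, in comp
    assert k>0,seed
           ^^^
AssertionError: (288, 187)
```

View pics/crop1.png

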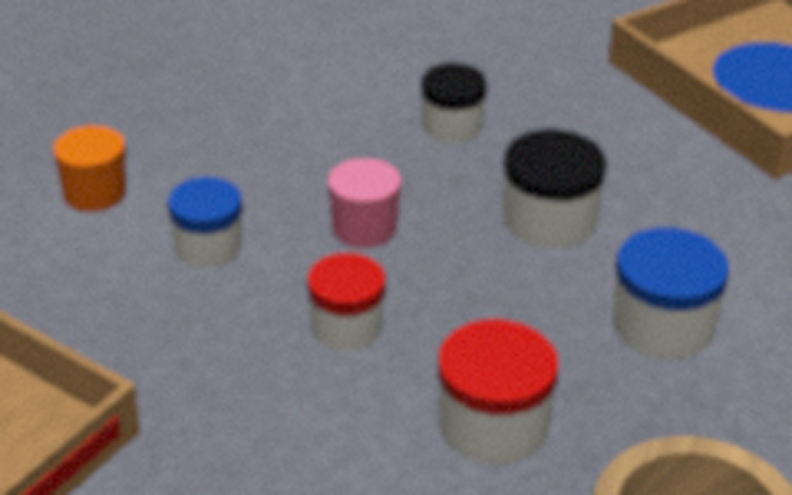

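```bash
sed -i "s/(S>180)&(V>120)/(S>150)\&(V>60)/; s/(S>150)&(V>80)/(S>130)\&(V>45)/; s/m=(V<50)/m=(V<60)/" m.py
sed -i "s/    assert k>0,seed/    if k==0:\n        ys,xs=np.nonzero(l); i=np.argmin((xs-seed[0])**2+(ys-seed[1])**2); k=l[ys[i],xs[i]]/" m.py; python3 a.py
```

```text
red_large [([682.3, -64.5, 6.2], 0.96), ([684.0, -65.8, 5.1], 0.44), ([678.9, -64.9, 1.7], 0.52)]
red_small [([573.7, -76.7, 5.2], 1.1), ([575.7, -78.1, 4.7], 0.58), ([570.4, -77.2, -0.0], 0.6)]
blue_large [([686.0, 64.2, 5.8], 0.83), ([687.3, 62.8, 5.1], 0.42), ([682.7, 64.3, 2.3], 0.44)]
blue_small [([463.9, -95.6, 5.4], 1.05), ([466.4, -97.5, 5.3], 0.4), ([461.7, -96.4, 0.0], 0.54)]
black_large [([580.6, 78.1, -0.0], 3.4), ([578.0, 79.9, 4.2], 0.47), ([584.0, 86.3, 0.0], 3.8)]
black_small [([465.2, 100.0, 4.0], 0.88), ([464.5, 100.6, 4.6], 0.45), ([474.9, 101.9, 8.8], 0.0)]
red_spot [([508.9, -314.0, 8.0], 1.07), ([509.3, -315.2, 8.0], 0.5), ([508.3, -312.5, 8.0], 1.16)]
blue_spot [([562.0, 322.6, 8.0], 1.34), ([562.4, 321.3, 8.0], 0.92), ([560.8, 326.7, 8.0], 1.52)]
```

```bash
python3 - <<'E'
from h import *
print(unproj('scene',[[270,225],[187,213]],.038), unproj('side',[[265,226],[202,278]],.038))
print('tape',unproj('scene',[[371,330],[341,330],[403,330]],.04), unproj('side',[[419,222]],.04))
print('redtray corners top',unproj('scene',[[58,304],[133,255],[200,296],[124,348]],.035))
print('bluetray',unproj('scene',[[346,185],[399,161],[449,190],[399,213]],.035))
E
```

```text
[[ 0.51236919 -0.01389007  0.038     ]
 [ 0.37406247 -0.11933298  0.038     ]] [[ 0.50532984 -0.01330789  0.038     ]
 [ 0.37343502 -0.1208862   0.038     ]]
tape [[ 0.8188271  -0.06588303  0.04      ]
 [ 0.78969466 -0.10107558  0.04      ]
 [ 0.85011891 -0.02821868  0.04      ]] [[ 0.81309919 -0.05537016  0.04      ]]
redtray corners top [[ 0.46032228 -0.41316922  0.035     ]
 [ 0.42357366 -0.26322643  0.035     ]
 [ 0.58912761 -0.22471358  0.035     ]
 [ 0.60974112 -0.36876408  0.035     ]]
bluetray [[0.4993619  0.2173647  0.035     ]
 [0.50345707 0.40231626 0.035     ]
 [0.6592299  0.38327083 0.035     ]
 [0.64497207 0.22265757 0.035     ]]
```

```bash

python3 -m inch '[{"tx":0.85,"ty":1,"claw":-1},{"tx":0.85,"ty":1,"claw":-1},{"tx":0.85,"ty":1,"claw":-1},{"tx":0.85,"ty":1,"claw":-1},{"tx":0.85,"ty":1,"claw":-1}]' 40
python3 -m inch '[{"tx":0.85,"ty":1,"claw":-1},{"tx":0.85,"ty":1,"claw":-1},{"tx":0.85,"ty":1,"claw":-1},{"tx":0.85,"ty":1,"claw":-1},{"tx":0.85,"ty":1,"claw":-1}]'
python3 -m inch '[{"tx":0.85,"ty":1,"claw":-1},{"tx":0.85,"ty":1,"claw":-1},{"tx":0.85,"ty":1,"claw":-1},{"tx":0.85,"ty":1,"claw":-1},{"tx":0.85,"ty":1,"claw":-1}]'
python3 -m inch '[{"tx":0.85,"ty":1,"claw":-1},{"tx":0.85,"ty":1,"claw":-1},{"tx":0.85,"ty":1,"claw":-1},{"tx":0.5,"ty":0.5,"claw":-1},{"tx":0,"ty":0,"claw":-1}]'
```

```text
schema error: expected keys tx, ty, tz, ax, ay, az, claw
schema error: expected keys tx, ty, tz, ax, ay, az, claw
schema error: expected keys tx, ty, tz, ax, ay, az, claw
schema error: expected keys tx, ty, tz, ax, ay, az, claw
```

```bash

python3 -m inch '[{"tx":0.85,"ty":1,"tz":0,"ax":0,"ay":0,"az":0,"claw":-1},{"tx":0.85,"ty":1,"tz":0,"ax":0,"ay":0,"az":0,"claw":-1},{"tx":0.85,"ty":1,"tz":0,"ax":0,"ay":0,"az":0,"claw":-1},{"tx":0.85,"ty":1,"tz":0,"ax":0,"ay":0,"az":0,"claw":-1},{"tx":0.85,"ty":1,"tz":0,"ax":0,"ay":0,"az":0,"claw":-1}]' 40
python3 -m inch '[{"tx":0.85,"ty":1,"tz":0,"ax":0,"ay":0,"az":0,"claw":-1},{"tx":0.85,"ty":1,"tz":0,"ax":0,"ay":0,"az":0,"claw":-1},{"tx":0.85,"ty":1,"tz":0,"ax":0,"ay":0,"az":0,"claw":-1},{"tx":0.85,"ty":1,"tz":0,"ax":0,"ay":0,"az":0,"claw":-1},{"tx":0.85,"ty":1,"tz":0,"ax":0,"ay":0,"az":0,"claw":-1}]'
```

```text
time_s: 0.65
position: [0.3419, -0.4528, 0.2309]
orientation: [-0.0, 0.829, -0.559, -0.0]
ft_force: [0.2, 0.4, 0.6]
finger_gap: 0.998
time_s: 1.15
position: [0.4482, -0.3278, 0.231]
orientation: [-0.0, 0.83, -0.558, -0.0]
ft_force: [0.3, 0.5, 0.2]
finger_gap: 1.0
```

```bash

python3 -m inch '[{"tx":0.85,"ty":1,"tz":0,"ax":0,"ay":0,"az":0,"claw":-1},{"tx":0.85,"ty":1,"tz":0,"ax":0,"ay":0,"az":0,"claw":-1},{"tx":0.85,"ty":1,"tz":0,"ax":0,"ay":0,"az":0,"claw":-1},{"tx":0.85,"ty":1,"tz":0,"ax":0,"ay":0,"az":0,"claw":-1},{"tx":0.85,"ty":1,"tz":0,"ax":0,"ay":0,"az":0,"claw":-1}]'
python3 -m inch '[{"tx":1,"ty":1,"tz":-0.6,"ax":0,"ay":0,"az":0,"claw":-1},{"tx":1,"ty":1,"tz":-0.6,"ax":0,"ay":0,"az":0,"claw":-1},{"tx":1,"ty":1,"tz":-0.6,"ax":0,"ay":0,"az":0,"claw":-1},{"tx":1,"ty":1,"tz":-0.6,"ax":0,"ay":0,"az":0,"claw":-1},{"tx":1,"ty":1,"tz":-0.6,"ax":0,"ay":0,"az":0,"claw":-1}]'
python3 -m inch '[{"tx":0.1,"ty":0.4,"tz":0,"ax":0,"ay":0,"az":0,"claw":-1},{"tx":0,"ty":0,"tz":0,"ax":0,"ay":0,"az":0,"claw":-1},{"tx":0,"ty":0,"tz":0,"ax":0,"ay":0,"az":0,"claw":-1}]'
python3 - <<'E'
from m import *
print(state()['position'])
cal=calibration('wrist'); im=save('wrist','w1.png'); 
print(proj('wrist',[.682,-.065,.048],cal))
E
```

```text
time_s: 1.65
position: [0.5544, -0.2028, 0.231]
orientation: [0.0, 0.83, -0.558, -0.0]
ft_force: [-0.5, 0.3, -0.1]
finger_gap: 1.002
time_s: 2.15
position: [0.6795, -0.0778, 0.1552]
orientation: [0.0, 0.83, -0.558, -0.0]
ft_force: [0.6, 0.1, 0.5]
finger_gap: 1.0
time_s: 2.45
position: [0.681, -0.0695, 0.1566]
orientation: [0.0, 0.83, -0.558, 0.0]
ft_force: [0.2, -0.1, 0.3]
finger_gap: 0.999
[ 0.68099432 -0.06950867  0.15664741]
[[274.87325367 200.38372024]]
```

View pics/w1.png

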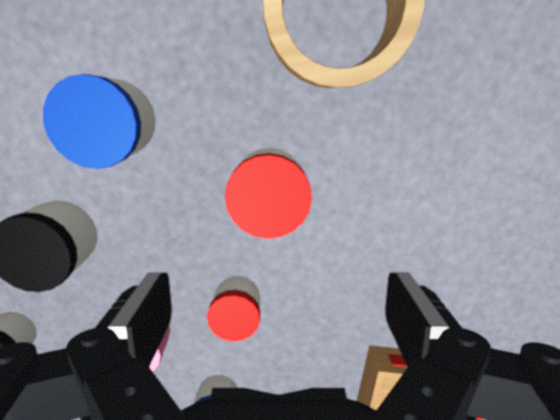

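```bash
cat > w.py <<'E'
from m import *
import sys
# usage: w.py tag col r h u v
def wfit(fn,cal,items):
    im=cv2.imread('pics/'+fn)[:,:,::-1].copy()
    for col,r,h,s in items:
        c=comp(cmask(im,col),s); x,e=fit([('wrist',c)],r,h,cals={'wrist':cal}); print(col,s,np.round(x*1000,1),round(float(e),2))
E
python3 - <<'E'
from w import *
cal=calibration('wrist')
wfit('w1.png',cal,[('red',.031,.048,(268,196)),('red',.022,.038,(234,316)),('blue',.031,.048,(91,121))])
E
```

```text
red (268, 196) [682.5 -60.1   0. ] 0.95
red (234, 316) [574.  -72.3   4.4] 0.77
blue (91, 121) [685.6  68.3   3.9] 0.68
```

```bash

python3 -m inch '[{"tx":0.06,"ty":0.28,"tz":-1,"ax":0,"ay":0,"az":0,"claw":-1},{"tx":0,"ty":0,"tz":-1,"ax":0,"ay":0,"az":0,"claw":-1},{"tx":0,"ty":0,"tz":-1,"ax":0,"ay":0,"az":0,"claw":-1},{"tx":0,"ty":0,"tz":-1,"ax":0,"ay":0,"az":0,"claw":-1},{"tx":0,"ty":0,"tz":-1,"ax":0,"ay":0,"az":0,"claw":-1}]'
python3 -m inch '[{"tx":0,"ty":0,"tz":-0.5,"ax":0,"ay":0,"az":0,"claw":-1},{"tx":0,"ty":0,"tz":-0.4,"ax":0,"ay":0,"az":0,"claw":-1},{"tx":0,"ty":0,"tz":0,"ax":0,"ay":0,"az":0,"claw":-1}]'
python3 - <<'E'
from h import *
cal=calibration('wrist'); save('wrist','w2.png'); save('side','s2.png')
E
```

```text
time_s: 3.0
position: [0.6828, -0.0638, 0.0317]
orientation: [-0.0, 0.829, -0.559, 0.001]
ft_force: [-0.6, -0.4, 0.0]
finger_gap: 0.999
time_s: 3.3
position: [0.6821, -0.0626, 0.0082]
orientation: [0.0, 0.829, -0.559, -0.001]
ft_force: [0.2, -0.4, 0.1]
finger_gap: 1.004
```

View pics/w2.png

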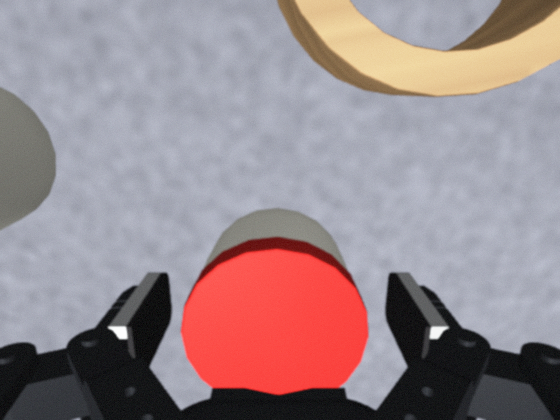

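View pics/s2.png

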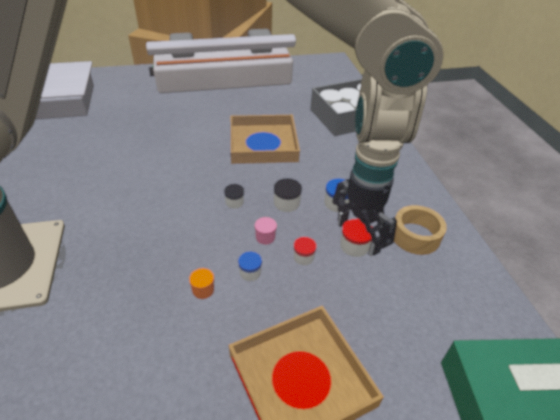

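```bash
python3 - <<'E'
from m import *
cal=calibration('wrist'); im=cv2.imread('pics/w2.png')[:,:,::-1].copy()
c=comp(cmask(im,'red'),(275,320)); c=c[c[:,1]<380]
x,e=fit([('wrist',c)],.031,.048,cals={'wrist':cal}); print(x,e,state()['position'])
E
python3 -m inch '[{"tx":0,"ty":0,"tz":0,"ax":0,"ay":0,"az":0,"claw":1},{"tx":0,"ty":0,"tz":0,"ax":0,"ay":0,"az":0,"claw":1},{"tx":0,"ty":0,"tz":0,"ax":0,"ay":0,"az":0,"claw":1},{"tx":0,"ty":0,"tz":0,"ax":0,"ay":0,"az":0,"claw":1},{"tx":0,"ty":0,"tz":0,"ax":0,"ay":0,"az":0,"claw":1}]' 40
```

```text
[ 6.80481364e-01 -6.09294857e-02 -7.17604384e+03] 19.00288793861116 [ 0.68367901 -0.06253124  0.00993784]
time_s: 3.9
position: [0.6843, -0.0621, 0.0105]
orientation: [-0.001, 0.83, -0.558, 0.001]
ft_force: [0.2, 0.9, 6.1]
finger_gap: 0.715
```

```bash

python3 -m inch '[{"tx":0,"ty":0,"tz":0.5,"ax":0,"ay":0,"az":0,"claw":1},{"tx":0,"ty":0,"tz":1,"ax":0,"ay":0,"az":0,"claw":1},{"tx":0,"ty":0,"tz":1,"ax":0,"ay":0,"az":0,"claw":1},{"tx":0,"ty":0,"tz":1,"ax":0,"ay":0,"az":0,"claw":1},{"tx":-0.4,"ty":-0.5,"tz":0.5,"ax":0,"ay":0,"az":0,"claw":1}]'
python3 -m inch '[{"tx":-0.7,"ty":-1,"tz":0,"ax":0,"ay":0,"az":0,"claw":1},{"tx":-0.7,"ty":-1,"tz":0,"ax":0,"ay":0,"az":0,"claw":1},{"tx":-0.7,"ty":-1,"tz":0,"ax":0,"ay":0,"az":0,"claw":1},{"tx":-0.7,"ty":-1,"tz":0,"ax":0,"ay":0,"az":0,"claw":1},{"tx":-0.7,"ty":-1,"tz":0,"ax":0,"ay":0,"az":0,"claw":1}]'
python3 -m inch '[{"tx":-0.7,"ty":-1,"tz":0,"ax":0,"ay":0,"az":0,"claw":1},{"tx":-0.7,"ty":-1,"tz":0,"ax":0,"ay":0,"az":0,"claw":1},{"tx":-0.7,"ty":-1,"tz":0,"ax":0,"ay":0,"az":0,"claw":1},{"tx":-0.5,"ty":-0.7,"tz":0,"ax":0,"ay":0,"az":0,"claw":1},{"tx":-0.2,"ty":-0.3,"tz":0,"ax":0,"ay":0,"az":0,"claw":1}]'
python3 -m inch '[{"tx":0,"ty":0,"tz":0,"ax":0,"ay":0,"az":0,"claw":1},{"tx":0,"ty":0,"tz":0,"ax":0,"ay":0,"az":0,"claw":1}]'
```

```text
time_s: 4.4
position: [0.6749, -0.074, 0.1117]
orientation: [-0.001, 0.83, -0.557, 0.002]
ft_force: [1.5, -0.1, -1.4]
finger_gap: 0.719
time_s: 4.9
position: [0.5829, -0.2007, 0.1081]
orientation: [0.001, 0.829, -0.559, -0.001]
ft_force: [0.8, -0.7, -1.7]
finger_gap: 0.715
time_s: 5.4
position: [0.5128, -0.3009, 0.1082]
orientation: [0.0, 0.829, -0.56, -0.001]
ft_force: [-0.6, 0.2, -3.0]
finger_gap: 0.71
time_s: 5.6
position: [0.5153, -0.299, 0.1086]
orientation: [-0.0, 0.83, -0.558, -0.0]
ft_force: [-0.7, 0.2, -3.5]
finger_gap: 0.715
```

```bash
python3 - <<'E'
from h import *
print(state()['position']); save('wrist','w3.png')
E
python3 - <<'E'
from h import *
save('side','s3.png')
E
```

```text
[ 0.51527484 -0.29901664  0.10860976]
```

View pics/w3.png

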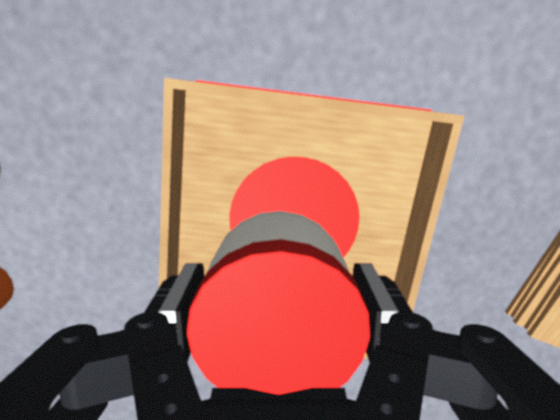

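View pics/s3.png

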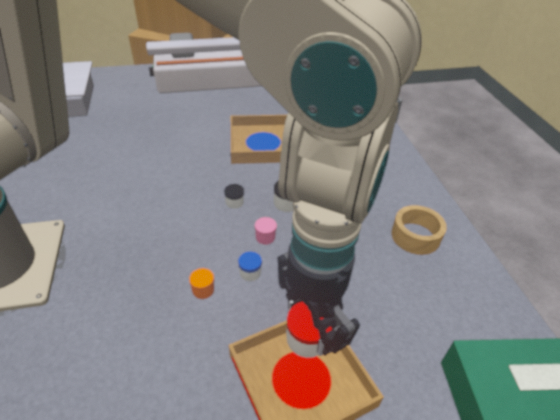

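```bash
python3 - <<'E'
from h import *
print(unproj('wrist',[[294,213],[230,215],[359,215],[295,156]],.005).round(4))
E
```

```text
[[ 0.5147 -0.3094  0.005 ]
 [ 0.4963 -0.2684  0.005 ]
 [ 0.5307 -0.3523  0.005 ]
 [ 0.552  -0.2944  0.005 ]]
```

```bash

python3 -m inch '[{"tx":-0.16,"ty":-0.5,"tz":-0.6,"ax":0,"ay":0,"az":0,"claw":1},{"tx":0,"ty":0,"tz":-1,"ax":0,"ay":0,"az":0,"claw":1},{"tx":0,"ty":0,"tz":-1,"ax":0,"ay":0,"az":0,"claw":1},{"tx":0,"ty":0,"tz":-0.6,"ax":0,"ay":0,"az":0,"claw":1},{"tx":0,"ty":0,"tz":-0.4,"ax":0,"ay":0,"az":0,"claw":1}]'
python3 -m inch '[{"tx":0,"ty":0,"tz":-0.08,"ax":0,"ay":0,"az":0,"claw":1},{"tx":0,"ty":0,"tz":0,"ax":0,"ay":0,"az":0,"claw":1}]'
```

```text
time_s: 6.2
position: [0.5104, -0.3113, 0.0166]
orientation: [-0.0, 0.83, -0.558, -0.002]
ft_force: [0.7, 0.2, -1.8]
finger_gap: 0.714
time_s: 6.4
position: [0.5118, -0.3123, 0.017]
orientation: [0.0, 0.83, -0.558, 0.0]
ft_force: [-0.6, -0.2, -1.7]
finger_gap: 0.717
```

```bash

python3 -m inch '[{"tx":0,"ty":0,"tz":-0.06,"ax":0,"ay":0,"az":0,"claw":1},{"tx":0,"ty":0,"tz":0,"ax":0,"ay":0,"az":0,"claw":1}]'
python3 -m inch '[{"tx":0,"ty":0,"tz":-0.06,"ax":0,"ay":0,"az":0,"claw":1},{"tx":0,"ty":0,"tz":0,"ax":0,"ay":0,"az":0,"claw":1}]'
```

```text
time_s: 6.6
position: [0.512, -0.3125, 0.0161]
orientation: [0.0, 0.83, -0.558, 0.001]
ft_force: [-0.8, 0.3, -1.8]
finger_gap: 0.717
time_s: 6.8
position: [0.512, -0.3125, 0.0155]
orientation: [0.0, 0.83, -0.558, 0.001]
ft_force: [-1.9, -0.1, 4.9]
finger_gap: 0.716
```

```bash

python3 -m inch '[{"tx":0,"ty":0,"tz":0,"ax":0,"ay":0,"az":0,"claw":-0.7},{"tx":0,"ty":0,"tz":0,"ax":0,"ay":0,"az":0,"claw":-0.9},{"tx":0,"ty":0,"tz":0,"ax":0,"ay":0,"az":0,"claw":-0.9},{"tx":0,"ty":0,"tz":0,"ax":0,"ay":0,"az":0,"claw":-0.9}]'
python3 -m inch '[{"tx":0,"ty":0,"tz":0.4,"ax":0,"ay":0,"az":0,"claw":-0.9},{"tx":0,"ty":0,"tz":1,"ax":0,"ay":0,"az":0,"claw":-0.9},{"tx":0,"ty":0,"tz":1,"ax":0,"ay":0,"az":0,"claw":-0.9},{"tx":0,"ty":0,"tz":1,"ax":0,"ay":0,"az":0,"claw":-0.9},{"tx":0,"ty":0,"tz":1,"ax":0,"ay":0,"az":0,"claw":-0.9}]'
python3 -m inch '[{"tx":0,"ty":0,"tz":1,"ax":0,"ay":0,"az":0,"claw":-0.9},{"tx":0,"ty":0,"tz":0,"ax":0,"ay":0,"az":0,"claw":-0.9},{"tx":0,"ty":0,"tz":0,"ax":0,"ay":0,"az":0,"claw":-0.9}]'
python3 - <<'E'
from w import *
print(state()['position']);cal=calibration('wrist'); im=save('wrist','w4.png')
E
```

```text
time_s: 7.2
position: [0.5115, -0.3121, 0.0138]
orientation: [0.0, 0.83, -0.558, 0.0]
ft_force: [-0.3, 0.3, -1.0]
finger_gap: 0.948
time_s: 7.7
position: [0.5115, -0.3121, 0.1255]
orientation: [0.0, 0.83, -0.558, 0.0]
ft_force: [0.9, 0.2, 0.3]
finger_gap: 0.95
time_s: 8.0
position: [0.5119, -0.3124, 0.1498]
orientation: [0.0, 0.83, -0.558, 0.001]
ft_force: [-0.7, 0.0, -0.2]
finger_gap: 0.952
[ 0.51186935 -0.31240248  0.1497567 ]
```

View pics/w4.png

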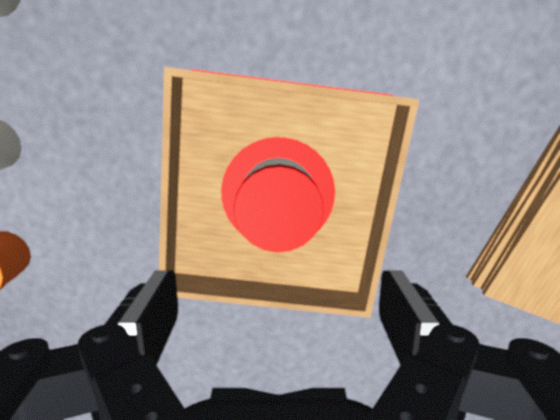

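```bash
python3 - <<'E'
from h import *
for p in [(.512,-.3124)]:
  print(proj('wrist',[[*p,.053],[*p,.005]]))
print(unproj('wrist',[[279,207.5]],.053),unproj('wrist',[[278.5,193]],.005))
im=cv2.imread('pics/w4.png')[110:280,180:380];cv2.imwrite('pics/c4.png',cv2.resize(im,None,fx=3.5,fy=3.5,interpolation=2))
E
```

```text
[[281.78385081 208.76734549]
 [281.29919817 190.44759804]]
[[ 0.51212097 -0.31031693  0.053     ]] [[ 0.50919383 -0.31112547  0.005     ]]
```

View pics/c4.png

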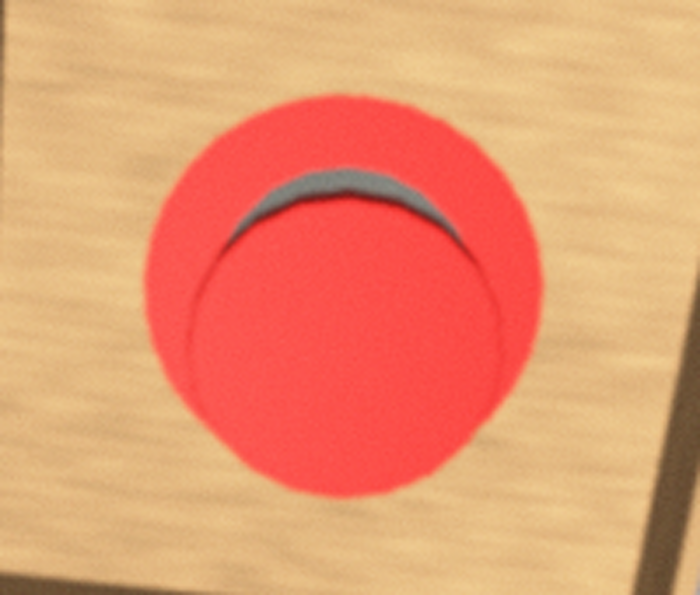

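```bash

python3 -m inch '[{"tx":0.25,"ty":0.95,"tz":0,"ax":0,"ay":0,"az":0,"claw":-0.6},{"tx":0.25,"ty":0.95,"tz":0,"ax":0,"ay":0,"az":0,"claw":-0.6},{"tx":0.25,"ty":0.95,"tz":0,"ax":0,"ay":0,"az":0,"claw":-0.6},{"tx":0.25,"ty":0.95,"tz":0,"ax":0,"ay":0,"az":0,"claw":-0.6},{"tx":0.25,"ty":0.95,"tz":0,"ax":0,"ay":0,"az":0,"claw":-0.6}]'
python3 -m inch '[{"tx":0.25,"ty":0.95,"tz":0,"ax":0,"ay":0,"az":0,"claw":-0.6},{"tx":0.25,"ty":0.95,"tz":0,"ax":0,"ay":0,"az":0,"claw":-0.6},{"tx":0.25,"ty":0.95,"tz":0,"ax":0,"ay":0,"az":0,"claw":-0.6},{"tx":0.25,"ty":0.95,"tz":0,"ax":0,"ay":0,"az":0,"claw":-0.6},{"tx":0.25,"ty":0.95,"tz":0,"ax":0,"ay":0,"az":0,"claw":-0.6}]'
python3 -m inch '[{"tx":0,"ty":0,"tz":0,"ax":0,"ay":0,"az":0,"claw":-0.6},{"tx":0,"ty":0,"tz":0,"ax":0,"ay":0,"az":0,"claw":-0.6}]'
python3 - <<'E'
from w import *
print(state()['position']);cal=calibration('wrist'); im=save('wrist','w5.png')
u=proj('wrist',[.5745,-.075,.038],cal)[0]; print(u)
wfit('w5.png',cal,[('red',.022,.038,u)])
E
```

```text
time_s: 8.55
position: [0.5415, -0.1918, 0.1468]
orientation: [0.0, 0.829, -0.559, -0.002]
ft_force: [0.5, -0.7, 0.9]
finger_gap: 0.801
time_s: 9.05
position: [0.5726, -0.0732, 0.1468]
orientation: [0.001, 0.83, -0.558, -0.002]
ft_force: [-1.0, -1.1, -1.0]
finger_gap: 0.798
time_s: 9.25
position: [0.5728, -0.0741, 0.1473]
orientation: [0.001, 0.83, -0.558, -0.001]
ft_force: [-0.2, 0.1, 0.1]
finger_gap: 0.8
[ 0.5728265  -0.07405785  0.14726847]
[282.57024171 201.74903683]
red [282.57024171 201.74903683] [573.5 -71.7   0. ] 0.94
```

View pics/w5.png

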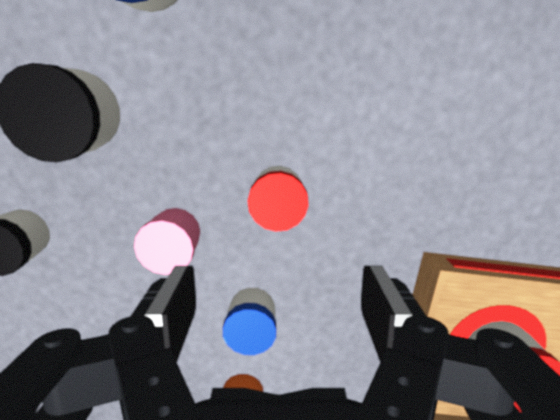

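```bash

python3 -m inch '[{"tx":0.06,"ty":0,"tz":-1,"ax":0,"ay":0,"az":0,"claw":-0.6},{"tx":0,"ty":0,"tz":-1,"ax":0,"ay":0,"az":0,"claw":-0.6},{"tx":0,"ty":0,"tz":-1,"ax":0,"ay":0,"az":0,"claw":-0.6},{"tx":0,"ty":0,"tz":-1,"ax":0,"ay":0,"az":0,"claw":-0.6},{"tx":0,"ty":0,"tz":-1,"ax":0,"ay":0,"az":0,"claw":-0.6}]'
python3 -m inch '[{"tx":0,"ty":0,"tz":-0.45,"ax":0,"ay":0,"az":0,"claw":-0.6},{"tx":0,"ty":0,"tz":0,"ax":0,"ay":0,"az":0,"claw":-0.6}]'
python3 - <<'E'
from h import *
save('wrist','w6.png'); print(state()['position'])
E
python3 -m inch '[{"tx":0,"ty":0,"tz":0,"ax":0,"ay":0,"az":0,"claw":1},{"tx":0,"ty":0,"tz":0,"ax":0,"ay":0,"az":0,"claw":1},{"tx":0,"ty":0,"tz":0,"ax":0,"ay":0,"az":0,"claw":1},{"tx":0,"ty":0,"tz":0,"ax":0,"ay":0,"az":0,"claw":1},{"tx":0,"ty":0,"tz":0,"ax":0,"ay":0,"az":0,"claw":1}]' 30
python3 - <<'E'
from h import *
save('wrist','w7.png'); print(state()['position'])
E
```

```text
time_s: 9.8
position: [0.5748, -0.0758, 0.0225]
orientation: [0.0, 0.829, -0.559, -0.0]
ft_force: [0.2, 0.4, 0.2]
finger_gap: 0.805
time_s: 10.0
position: [0.5732, -0.0749, 0.0105]
orientation: [0.001, 0.829, -0.559, -0.002]
ft_force: [-0.8, 0.3, 0.4]
finger_gap: 0.798
[ 0.57457968 -0.07506477  0.01196746]
time_s: 10.55
position: [0.5771, -0.075, 0.0143]
orientation: [-0.0, 0.83, -0.558, 0.002]
ft_force: [-0.2, -0.6, 6.7]
finger_gap: 0.504
[ 0.57712484 -0.07503     0.01431087]
```

View pics/w7.png

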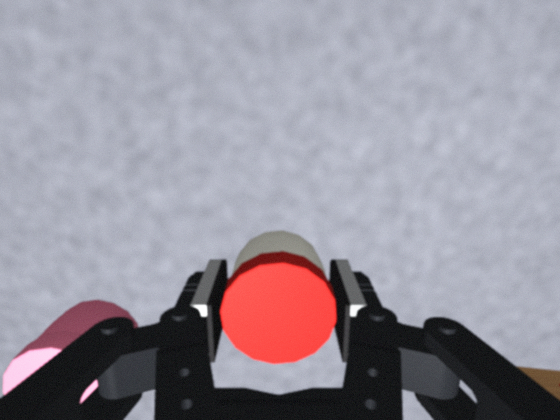

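```bash

python3 -m inch '[{"tx":0,"ty":0,"tz":0.5,"ax":0,"ay":0,"az":0,"claw":1},{"tx":0,"ty":0,"tz":1,"ax":0,"ay":0,"az":0,"claw":1},{"tx":0,"ty":0,"tz":1,"ax":0,"ay":0,"az":0,"claw":1},{"tx":0,"ty":0,"tz":1,"ax":0,"ay":0,"az":0,"claw":1},{"tx":0,"ty":0,"tz":1,"ax":0,"ay":0,"az":0,"claw":1}]'
python3 -m inch '[{"tx":-0.25,"ty":-0.95,"tz":0,"ax":0,"ay":0,"az":0,"claw":1},{"tx":-0.25,"ty":-0.95,"tz":0,"ax":0,"ay":0,"az":0,"claw":1},{"tx":-0.25,"ty":-0.95,"tz":0,"ax":0,"ay":0,"az":0,"claw":1},{"tx":-0.25,"ty":-0.95,"tz":0,"ax":0,"ay":0,"az":0,"claw":1},{"tx":-0.25,"ty":-0.95,"tz":0,"ax":0,"ay":0,"az":0,"claw":1}]'
python3 -m inch '[{"tx":-0.25,"ty":-0.95,"tz":0,"ax":0,"ay":0,"az":0,"claw":1},{"tx":-0.25,"ty":-0.95,"tz":0,"ax":0,"ay":0,"az":0,"claw":1},{"tx":-0.25,"ty":-0.95,"tz":0,"ax":0,"ay":0,"az":0,"claw":1},{"tx":-0.25,"ty":-0.95,"tz":0,"ax":0,"ay":0,"az":0,"claw":1},{"tx":-0.25,"ty":-0.9,"tz":0,"ax":0,"ay":0,"az":0,"claw":1}]'
python3 -m inch '[{"tx":0,"ty":0,"tz":0,"ax":0,"ay":0,"az":0,"claw":1},{"tx":0,"ty":0,"tz":0,"ax":0,"ay":0,"az":0,"claw":1},{"tx":0,"ty":0,"tz":0,"ax":0,"ay":0,"az":0,"claw":1}]'
python3 - <<'E'
from h import *
for i in range(4): print(state()['position'].round(4), calibration('wrist')['pose'][2][3]); save('wrist',f'w8_{i}.png')
save('side','s8.png')
c=cv2.imread('pics/s8.png')[250:420,200:420];cv2.imwrite('pics/c8.png',cv2.resize(c,None,fx=3.4,fy=3.4,interpolation=2))
E
```

```text
time_s: 11.1
position: [0.5748, -0.0743, 0.1264]
orientation: [0.0, 0.83, -0.558, -0.0]
ft_force: [0.3, 0.3, -0.3]
finger_gap: 0.507
time_s: 11.6
position: [0.5435, -0.1938, 0.1256]
orientation: [-0.0, 0.83, -0.558, -0.0]
ft_force: [0.1, 0.1, -0.0]
finger_gap: 0.501
time_s: 12.1
position: [0.5123, -0.3114, 0.1255]
orientation: [-0.0, 0.83, -0.558, -0.0]
ft_force: [0.2, -0.3, -0.9]
finger_gap: 0.504
time_s: 12.4
position: [0.5128, -0.3098, 0.1251]
orientation: [-0.0, 0.83, -0.558, -0.0]
ft_force: [-0.5, 0.2, -0.2]
finger_gap: 0.502
[ 0.5128 -0.3098  0.1251] 0.26761807938268684
[ 0.5129 -0.3097  0.1251] 0.26759012030073187
[ 0.513  -0.3097  0.1251] 0.26758100152974196
[ 0.513  -0.3098  0.1251] 0.26758046681162057
```

View pics/w8_0.png

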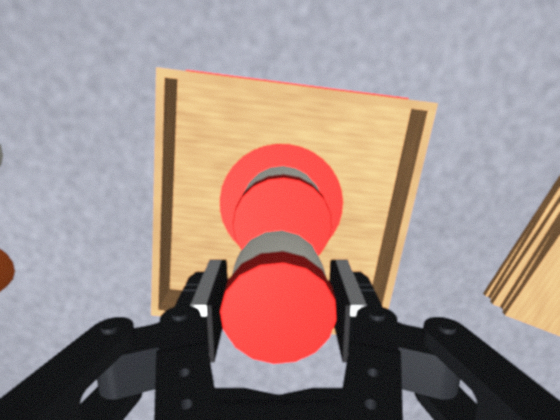

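View pics/c8.png

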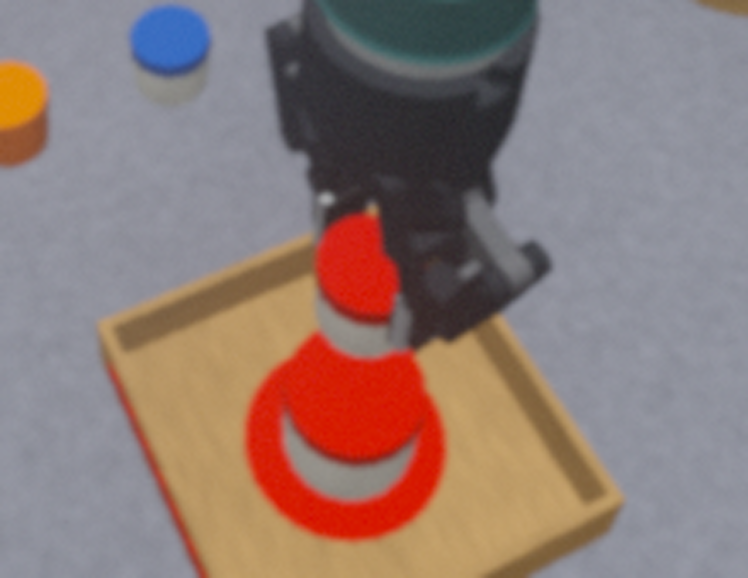

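```bash
python3 - <<'E'
from m import *
cal=calibration('wrist')
p=state()['position']; x=p[:2]
for zt in (.149,.151):
  P=np.c_[x+.022*C,np.full(72,zt)]; q=proj('wrist',P,cal); print(zt,q.min(0),q.max(0), unproj('wrist',[[279,307.5]],zt,cal)-p)
q=proj('wrist',np.c_[np.array([.512,-.3124])+.031*C,np.full(72,.053)],cal); print(q.min(0),q.max(0))
im=cv2.imread('pics/w8_0.png')[150:380,190:370];cv2.imwrite('pics/c8b.png',cv2.resize(im,None,fx=2.6,fy=2.6,interpolation=2))
E
```

```text
0.149 [222.11406307 254.73655326] [341.76394263 359.09467874] [[0.00033136 0.0012961  0.02392407]]
0.151 [221.3082115 257.1914531] [342.66751413 362.74471673] [[0.00151835 0.00178487 0.02592407]]
[233.21147115 175.13978402] [333.64814133 269.53574179]
```

View pics/c8b.png

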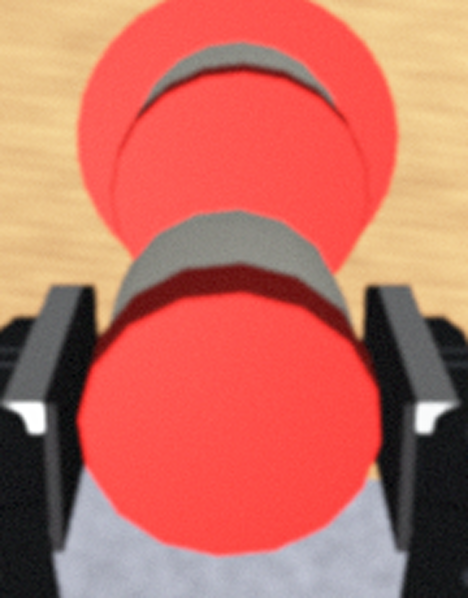

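```bash

python3 -m inch '[{"tx":-0.03,"ty":-0.12,"tz":-0.5,"ax":0,"ay":0,"az":0,"claw":1},{"tx":0,"ty":0,"tz":-0.8,"ax":0,"ay":0,"az":0,"claw":1},{"tx":0,"ty":0,"tz":-0.7,"ax":0,"ay":0,"az":0,"claw":1},{"tx":0,"ty":0,"tz":-0.2,"ax":0,"ay":0,"az":0,"claw":1},{"tx":0,"ty":0,"tz":0,"ax":0,"ay":0,"az":0,"claw":1}]'
python3 -m inch '[{"tx":0,"ty":0,"tz":-0.08,"ax":0,"ay":0,"az":0,"claw":1},{"tx":0,"ty":0,"tz":0,"ax":0,"ay":0,"az":0,"claw":1}]'
```

```text
time_s: 13.15
position: [0.5114, -0.3133, 0.0689]
orientation: [-0.0, 0.83, -0.558, -0.001]
ft_force: [0.0, -0.7, 0.2]
finger_gap: 0.5
time_s: 13.35
position: [0.5124, -0.314, 0.0682]
orientation: [0.0, 0.83, -0.558, 0.0]
ft_force: [-1.2, 0.7, -0.6]
finger_gap: 0.502
```

```bash

python3 -m inch '[{"tx":0,"ty":0,"tz":-0.06,"ax":0,"ay":0,"az":0,"claw":1},{"tx":0,"ty":0,"tz":0,"ax":0,"ay":0,"az":0,"claw":1}]'
python3 -m inch '[{"tx":0,"ty":0,"tz":-0.06,"ax":0,"ay":0,"az":0,"claw":1},{"tx":0,"ty":0,"tz":0,"ax":0,"ay":0,"az":0,"claw":1}]'
```

```text
time_s: 13.55
position: [0.5126, -0.3142, 0.0673]
orientation: [0.0, 0.83, -0.558, 0.001]
ft_force: [-0.6, 1.1, 2.1]
finger_gap: 0.505
time_s: 13.75
position: [0.5127, -0.3142, 0.0672]
orientation: [0.0, 0.83, -0.558, 0.001]
ft_force: [-2.9, 1.0, 10.7]
finger_gap: 0.506
```

```bash

python3 -m inch '[{"tx":0,"ty":0,"tz":0.05,"ax":0,"ay":0,"az":0,"claw":1},{"tx":0,"ty":0,"tz":0,"ax":0,"ay":0,"az":0,"claw":-0.2},{"tx":0,"ty":0,"tz":0,"ax":0,"ay":0,"az":0,"claw":-0.6},{"tx":0,"ty":0,"tz":0,"ax":0,"ay":0,"az":0,"claw":-0.6},{"tx":0,"ty":0,"tz":0,"ax":0,"ay":0,"az":0,"claw":-0.6}]'
python3 -m inch '[{"tx":0,"ty":0,"tz":0.4,"ax":0,"ay":0,"az":0,"claw":-0.6},{"tx":0,"ty":0,"tz":1,"ax":0,"ay":0,"az":0,"claw":-0.6},{"tx":0,"ty":0,"tz":1,"ax":0,"ay":0,"az":0,"claw":-0.6},{"tx":0,"ty":0,"tz":1,"ax":0,"ay":0,"az":0,"claw":-0.6},{"tx":0,"ty":0,"tz":0,"ax":0,"ay":0,"az":0,"claw":-0.6}]'
python3 - <<'E'
from m import *
cal=calibration('wrist'); print(state()['position']); save('wrist','w9.png'); save('side','s9.png')
q=proj('wrist',np.c_[np.array([.5125,-.3135])+.022*C,np.full(72,.091)],cal); print(q.min(0),q.max(0))
q=proj('wrist',np.c_[np.array([.512,-.3124])+.031*C,np.full(72,.053)],cal); print(q.min(0),q.max(0))
im=cv2.imread('pics/w9.png')[120:320,180:380];a=cv2.resize(im,None,fx=2.9,fy=2.9,interpolation=2)
cv2.imwrite('pics/c9.png',a)
E
```

```text
time_s: 14.25
position: [0.512, -0.3137, 0.066]
orientation: [-0.0, 0.83, -0.558, -0.0]
ft_force: [0.5, 0.3, -1.0]
finger_gap: 0.801
time_s: 14.75
position: [0.5149, -0.3159, 0.1564]
orientation: [0.0, 0.83, -0.558, 0.004]
ft_force: [-0.3, 0.1, 0.4]
finger_gap: 0.8
[ 0.51493908 -0.3158929   0.1563814 ]
[237.85130563 192.33154449] [311.17760407 261.14959927]
[228.50495655 164.93135298] [317.31478444 249.62538702]
```

View pics/c9.png

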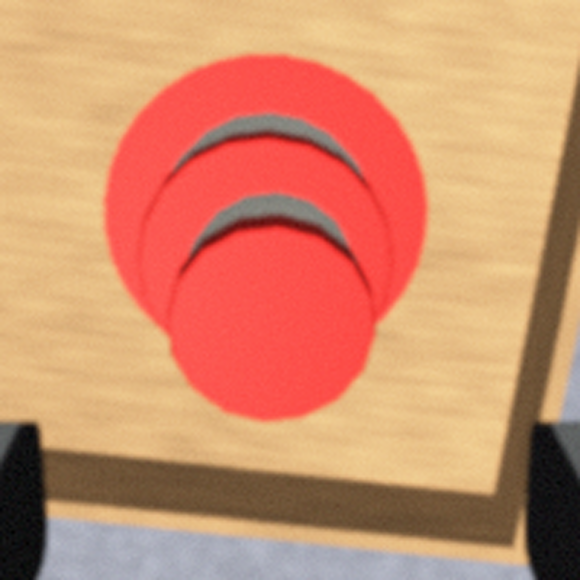

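View pics/s9.png

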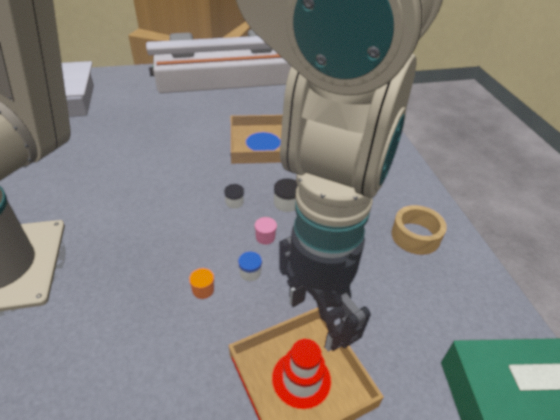

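```bash

python3 -m inch '[{"tx":0.43,"ty":0.95,"tz":0,"ax":0,"ay":0,"az":0,"claw":-0.9},{"tx":0.43,"ty":0.95,"tz":0,"ax":0,"ay":0,"az":0,"claw":-0.9},{"tx":0.43,"ty":0.95,"tz":0,"ax":0,"ay":0,"az":0,"claw":-0.9},{"tx":0.43,"ty":0.95,"tz":0,"ax":0,"ay":0,"az":0,"claw":-0.9},{"tx":0.43,"ty":0.95,"tz":0,"ax":0,"ay":0,"az":0,"claw":-0.9}]'
python3 -m inch '[{"tx":0.43,"ty":0.95,"tz":0,"ax":0,"ay":0,"az":0,"claw":-0.9},{"tx":0.43,"ty":0.95,"tz":0,"ax":0,"ay":0,"az":0,"claw":-0.9},{"tx":0.43,"ty":0.95,"tz":0,"ax":0,"ay":0,"az":0,"claw":-0.9},{"tx":0.43,"ty":0.95,"tz":0,"ax":0,"ay":0,"az":0,"claw":-0.9},{"tx":0.43,"ty":0.95,"tz":0,"ax":0,"ay":0,"az":0,"claw":-0.9}]'
python3 -c "
from workcell import *
print(state()['joint_pos'])"
```

```text
time_s: 15.35
position: [0.5651, -0.1936, 0.1496]
orientation: [0.0, 0.83, -0.559, -0.002]
ft_force: [0.1, -0.4, -0.2]
finger_gap: 0.945
time_s: 15.85
position: [0.6188, -0.075, 0.1495]
orientation: [0.001, 0.83, -0.558, -0.002]
ft_force: [0.4, -1.5, 0.5]
finger_gap: 0.948
[-2.24344151e-01  3.27312409e-01 -1.35491966e-01  1.11123394e+00
  7.78111264e-06  2.53146957e+00]
```

```bash

python3 -m inch '[{"tx":0.45,"ty":0.94,"tz":0,"ax":0,"ay":0,"az":1,"claw":-0.9},{"tx":0.45,"ty":0.94,"tz":0,"ax":0,"ay":0,"az":1,"claw":-0.9},{"tx":0.45,"ty":0.94,"tz":0,"ax":0,"ay":0,"az":1,"claw":-0.9},{"tx":0.45,"ty":0.94,"tz":0,"ax":0,"ay":0,"az":1,"claw":-0.9},{"tx":0.45,"ty":0.94,"tz":0,"ax":0,"ay":0,"az":0,"claw":-0.9}]'
python3 -m inch '[{"tx":0.45,"ty":0.94,"tz":0,"ax":0,"ay":0,"az":0,"claw":-0.9},{"tx":0,"ty":0,"tz":0,"ax":0,"ay":0,"az":0,"claw":-0.9},{"tx":0,"ty":0,"tz":0,"ax":0,"ay":0,"az":0,"claw":-0.9},{"tx":0,"ty":0,"tz":0,"ax":0,"ay":0,"az":0,"claw":-0.9}]'
python3 - <<'E'
from w import *
print(state()['position']);cal=calibration('wrist'); im=save('wrist','w10.png')
u=proj('wrist',[.686,.066,.048],cal)[0]; print(u, np.array(cal['pose'])[:3,0])
wfit('w10.png',cal,[('blue',.031,.048,u)])
E
```

```text
time_s: 16.35
position: [0.675, 0.0423, 0.1493]
orientation: [0.001, 0.924, -0.382, -0.002]
ft_force: [-0.3, -0.1, 0.0]
finger_gap: 0.953
time_s: 16.75
position: [0.6861, 0.0641, 0.1502]
orientation: [0.001, 0.924, -0.383, -0.001]
ft_force: [-0.7, -1.1, 0.5]
finger_gap: 0.952
[0.68613081 0.06405433 0.15018857]
[277.80849931 205.50558775] [ 0.70784744 -0.70636181 -0.00223641]
blue [277.80849931 205.50558775] [685.9  70.1   0. ] 0.79
```

View pics/w10.png

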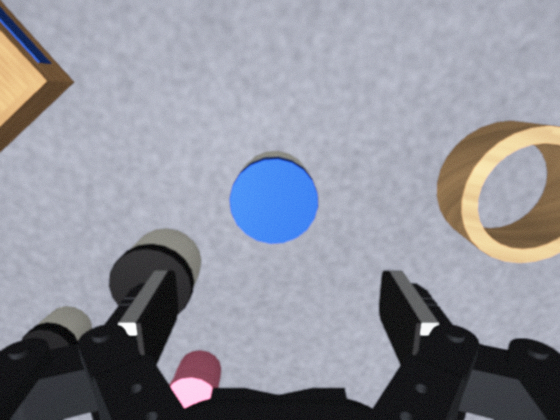

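```bash

python3 -m inch '[{"tx":0.04,"ty":0.14,"tz":-1,"ax":0,"ay":0,"az":0,"claw":-0.9},{"tx":0,"ty":0,"tz":-1,"ax":0,"ay":0,"az":0,"claw":-0.9},{"tx":0,"ty":0,"tz":-1,"ax":0,"ay":0,"az":0,"claw":-0.9},{"tx":0,"ty":0,"tz":-1,"ax":0,"ay":0,"az":0,"claw":-0.9},{"tx":0,"ty":0,"tz":-1,"ax":0,"ay":0,"az":0,"claw":-0.9}]'
python3 -m inch '[{"tx":0,"ty":0,"tz":-0.5,"ax":0,"ay":0,"az":0,"claw":-0.9},{"tx":0,"ty":0,"tz":-0.17,"ax":0,"ay":0,"az":0,"claw":-0.9},{"tx":0,"ty":0,"tz":0,"ax":0,"ay":0,"az":0,"claw":-0.9}]'
python3 - <<'E'
from m import *
cal=calibration('wrist');save('wrist','w11.png'); p=state()['position'];print(p)
q=proj('wrist',np.c_[p[:2]+.031*C,np.full(72,.048)],cal); print(q.min(0),q.max(0))
E
```

```text
time_s: 17.3
position: [0.6877, 0.067, 0.0255]
orientation: [0.0, 0.924, -0.383, -0.0]
ft_force: [0.5, -1.0, -0.4]
finger_gap: 0.947
time_s: 17.6
position: [0.688, 0.0677, 0.0095]
orientation: [0.0, 0.924, -0.383, -0.0]
ft_force: [0.5, -0.2, 0.2]
finger_gap: 0.951
[0.68884618 0.06784723 0.0104236 ]
[188.67817113 247.61441753] [377.00485521 408.59220807]
```

View pics/w11.png

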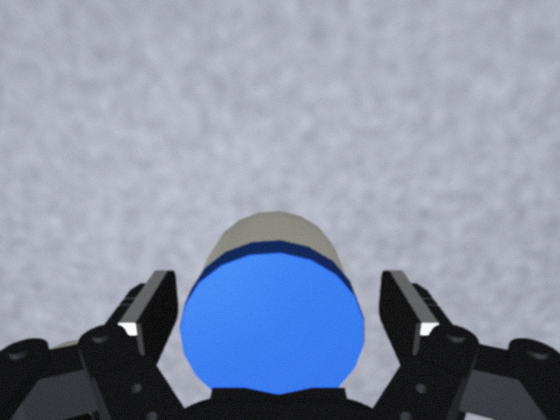

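```bash

python3 -m inch '[{"tx":0,"ty":0,"tz":0,"ax":0,"ay":0,"az":0,"claw":1},{"tx":0,"ty":0,"tz":0,"ax":0,"ay":0,"az":0,"claw":1},{"tx":0,"ty":0,"tz":0,"ax":0,"ay":0,"az":0,"claw":1},{"tx":0,"ty":0,"tz":0,"ax":0,"ay":0,"az":0,"claw":1},{"tx":0,"ty":0,"tz":0,"ax":0,"ay":0,"az":0,"claw":1}]' 40
python3 -m inch '[{"tx":0,"ty":0,"tz":0.5,"ax":0,"ay":0,"az":0,"claw":1},{"tx":0,"ty":0,"tz":1,"ax":0,"ay":0,"az":0,"claw":1},{"tx":0,"ty":0,"tz":1,"ax":0,"ay":0,"az":0,"claw":1},{"tx":0,"ty":0,"tz":1,"ax":0,"ay":0,"az":0,"claw":1},{"tx":-0.2,"ty":0.5,"tz":0.5,"ax":0,"ay":0,"az":0,"claw":1}]'
python3 -m inch '[{"tx":-0.5,"ty":1,"tz":0,"ax":0,"ay":0,"az":0,"claw":1},{"tx":-0.5,"ty":1,"tz":0,"ax":0,"ay":0,"az":0,"claw":1},{"tx":-0.5,"ty":1,"tz":0,"ax":0,"ay":0,"az":0,"claw":1},{"tx":-0.5,"ty":1,"tz":0,"ax":0,"ay":0,"az":0,"claw":1},{"tx":-0.5,"ty":1,"tz":0,"ax":0,"ay":0,"az":0,"claw":1}]'
python3 -m inch '[{"tx":-0.5,"ty":1,"tz":0,"ax":0,"ay":0,"az":0,"claw":1},{"tx":-0.5,"ty":1,"tz":0,"ax":0,"ay":0,"az":0,"claw":1},{"tx":-0.5,"ty":1,"tz":0,"ax":0,"ay":0,"az":0,"claw":1},{"tx":-0.5,"ty":0.5,"tz":0,"ax":0,"ay":0,"az":0,"claw":1},{"tx":0,"ty":0,"tz":0,"ax":0,"ay":0,"az":0,"claw":1}]'
python3 -m inch '[{"tx":0,"ty":0,"tz":0,"ax":0,"ay":0,"az":0,"claw":1},{"tx":0,"ty":0,"tz":0,"ax":0,"ay":0,"az":0,"claw":1}]'
python3 - <<'E'
from m import *
cal=calibration('wrist');save('wrist','w12.png'); p=state()['position'];print(p)
q=proj('wrist',np.c_[p[:2]+.031*C,np.full(72,p[2]+.038)],cal); print(q.min(0),q.max(0))
E
```

```text
time_s: 18.15
position: [0.6897, 0.0683, 0.0115]
orientation: [-0.001, 0.924, -0.382, 0.001]
ft_force: [-0.5, -0.3, 5.1]
finger_gap: 0.716
time_s: 18.65
position: [0.685, 0.0798, 0.1126]
orientation: [-0.001, 0.924, -0.383, 0.002]
ft_force: [0.9, 0.2, -1.5]
finger_gap: 0.717
time_s: 19.15
position: [0.6187, 0.2073, 0.1089]
orientation: [0.0, 0.924, -0.382, -0.001]
ft_force: [0.6, -0.7, -1.6]
finger_gap: 0.717
time_s: 19.65
position: [0.5676, 0.2948, 0.1089]
orientation: [0.001, 0.925, -0.381, -0.001]
ft_force: [0.9, -0.1, -1.4]
finger_gap: 0.714
time_s: 19.85
position: [0.5709, 0.2925, 0.1095]
orientation: [0.0, 0.924, -0.383, 0.0]
ft_force: [0.3, 0.1, -2.2]
finger_gap: 0.715
[0.57115141 0.29235667 0.10955665]
[188.37942836 248.78857024] [375.73595972 408.858946  ]
```

View pics/w12.png

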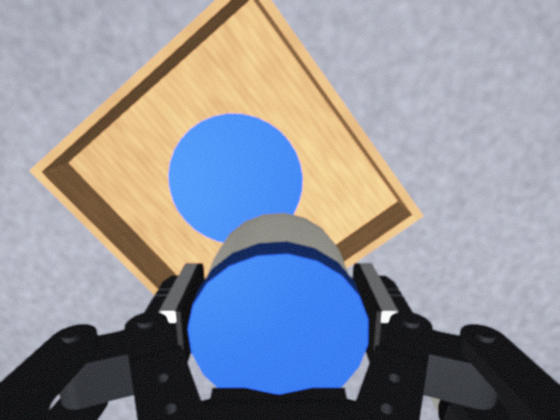

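```bash
python3 - <<'E'
from m import *
im=cv2.imread('pics/w12.png')[:,:,::-1].copy(); c=comp(cmask(im,'blue'),(230,150)); c=c[(c[:,1]<205)]
cal=calibration('wrist')
def res(p):
    hu=cv2.convexHull(proj('wrist',np.c_[p+.046*C,np.full(72,.005)],cal).astype(np.float32))
    return [cv2.pointPolygonTest(hu,(float(u),float(v)),True)-.4 for u,v in c]
s=least_squares(res,[.562,.3225],diff_step=1e-3);print(s.x,np.std(s.fun))
E
```

```text
[0.56145973 0.32576383] 0.6507784830628915
```

```bash

python3 -m inch '[{"tx":-0.2,"ty":0.8,"tz":0,"ax":0,"ay":0,"az":0,"claw":1},{"tx":-0.1,"ty":0.48,"tz":-0.6,"ax":0,"ay":0,"az":0,"claw":1},{"tx":0,"ty":0,"tz":-1,"ax":0,"ay":0,"az":0,"claw":1},{"tx":0,"ty":0,"tz":-1,"ax":0,"ay":0,"az":0,"claw":1},{"tx":0,"ty":0,"tz":-0.6,"ax":0,"ay":0,"az":0,"claw":1}]'
python3 -m inch '[{"tx":0,"ty":0,"tz":-0.4,"ax":0,"ay":0,"az":0,"claw":1},{"tx":0,"ty":0,"tz":-0.06,"ax":0,"ay":0,"az":0,"claw":1},{"tx":0,"ty":0,"tz":0,"ax":0,"ay":0,"az":0,"claw":1}]'
python3 -m inch '[{"tx":0,"ty":0,"tz":-0.06,"ax":0,"ay":0,"az":0,"claw":1},{"tx":0,"ty":0,"tz":0,"ax":0,"ay":0,"az":0,"claw":1}]'
```

```text
time_s: 20.4
position: [0.5616, 0.3241, 0.0263]
orientation: [0.002, 0.924, -0.383, -0.001]
ft_force: [-0.6, -0.7, -2.1]
finger_gap: 0.712
time_s: 20.7
position: [0.5637, 0.3252, 0.0181]
orientation: [-0.0, 0.924, -0.383, 0.0]
ft_force: [0.9, -0.5, -1.5]
finger_gap: 0.716
time_s: 20.9
position: [0.5637, 0.3254, 0.0172]
orientation: [-0.0, 0.924, -0.383, 0.0]
ft_force: [0.1, 0.6, -1.3]
finger_gap: 0.714
```

```bash

python3 -m inch '[{"tx":0,"ty":0,"tz":-0.06,"ax":0,"ay":0,"az":0,"claw":1},{"tx":0,"ty":0,"tz":0,"ax":0,"ay":0,"az":0,"claw":1}]'
python3 -m inch '[{"tx":0,"ty":0,"tz":-0.04,"ax":0,"ay":0,"az":0,"claw":1},{"tx":0,"ty":0,"tz":0,"ax":0,"ay":0,"az":0,"claw":1}]'
```

```text
time_s: 21.1
position: [0.5639, 0.3254, 0.0165]
orientation: [-0.001, 0.924, -0.383, 0.001]
ft_force: [-0.6, -2.3, 4.4]
finger_gap: 0.712
time_s: 21.3
position: [0.5639, 0.3255, 0.0164]
orientation: [-0.001, 0.924, -0.382, 0.001]
ft_force: [-2.9, -2.5, 8.9]
finger_gap: 0.713
```

```bash

python3 -m inch '[{"tx":0,"ty":0,"tz":0.04,"ax":0,"ay":0,"az":0,"claw":1},{"tx":0,"ty":0,"tz":0,"ax":0,"ay":0,"az":0,"claw":-0.7},{"tx":0,"ty":0,"tz":0,"ax":0,"ay":0,"az":0,"claw":-0.9},{"tx":0,"ty":0,"tz":0,"ax":0,"ay":0,"az":0,"claw":-0.9},{"tx":0,"ty":0,"tz":0,"ax":0,"ay":0,"az":0,"claw":-0.9}]'
python3 -m inch '[{"tx":0,"ty":0,"tz":0.4,"ax":0,"ay":0,"az":0,"claw":-0.9},{"tx":0,"ty":0,"tz":1,"ax":0,"ay":0,"az":0,"claw":-0.9},{"tx":0,"ty":0,"tz":1,"ax":0,"ay":0,"az":0,"claw":-0.9},{"tx":0,"ty":0,"tz":1,"ax":0,"ay":0,"az":0,"claw":-0.9},{"tx":0,"ty":0,"tz":1,"ax":0,"ay":0,"az":0,"claw":-0.9}]'
python3 -m inch '[{"tx":0,"ty":0,"tz":1,"ax":0,"ay":0,"az":0,"claw":-0.9},{"tx":0,"ty":0,"tz":0,"ax":0,"ay":0,"az":0,"claw":-0.9},{"tx":0,"ty":0,"tz":0,"ax":0,"ay":0,"az":0,"claw":-0.9},{"tx":0,"ty":0,"tz":0,"ax":0,"ay":0,"az":0,"claw":-0.9}]'
python3 - <<'E'
from m import *
cal=calibration('wrist');save('wrist','w13.png'); p=state()['position'];print(p)
for xy in ([.5625,.3235],p[:2]):
  q=proj('wrist',np.c_[np.array(xy)+.031*C,np.full(72,.053)],cal); print(q.min(0),q.max(0))
im=cv2.imread('pics/w13.png')[110:280,180:380];cv2.imwrite('pics/c13.png',cv2.resize(im,None,fx=3.5,fy=3.5,interpolation=2))
E
```

```text
time_s: 21.8
position: [0.563, 0.3252, 0.0147]
orientation: [0.0, 0.924, -0.382, -0.0]
ft_force: [-0.7, 0.3, -0.5]
finger_gap: 0.95
time_s: 22.3
position: [0.5633, 0.3252, 0.1268]
orientation: [-0.0, 0.924, -0.382, 0.0]
ft_force: [-0.6, 0.5, 0.3]
finger_gap: 0.949
time_s: 22.7
position: [0.5623, 0.3248, 0.1489]
orientation: [0.001, 0.924, -0.382, -0.001]
ft_force: [-0.1, -0.4, -1.1]
finger_gap: 0.952
[0.56204919 0.32466359 0.14845635]
[235.7631141  166.04960354] [327.12883474 252.95781202]
[234.05576223 165.2848822 ] [325.47553776 252.29780948]
```

View pics/c13.png

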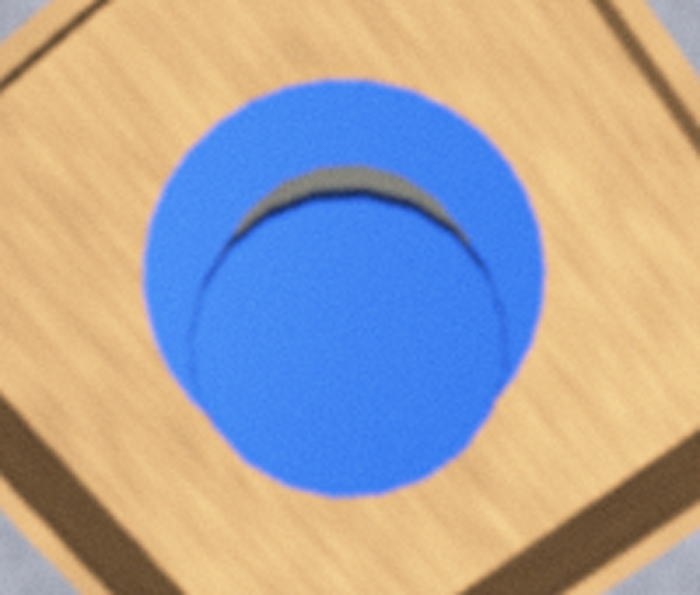

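```bash

python3 -m inch '[{"tx":-0.23,"ty":-0.99,"tz":0,"ax":0,"ay":0,"az":0,"claw":-0.6},{"tx":-0.23,"ty":-0.99,"tz":0,"ax":0,"ay":0,"az":0,"claw":-0.6},{"tx":-0.23,"ty":-0.99,"tz":0,"ax":0,"ay":0,"az":0,"claw":-0.6},{"tx":-0.23,"ty":-0.99,"tz":0,"ax":0,"ay":0,"az":0,"claw":-0.6},{"tx":-0.23,"ty":-0.99,"tz":0,"ax":0,"ay":0,"az":0,"claw":-0.6}]'
python3 -m inch '[{"tx":-0.23,"ty":-0.99,"tz":0,"ax":0,"ay":0,"az":0,"claw":-0.6},{"tx":-0.23,"ty":-0.99,"tz":0,"ax":0,"ay":0,"az":0,"claw":-0.6},{"tx":-0.23,"ty":-0.99,"tz":0,"ax":0,"ay":0,"az":0,"claw":-0.6},{"tx":-0.23,"ty":-0.99,"tz":0,"ax":0,"ay":0,"az":0,"claw":-0.6},{"tx":-0.23,"ty":-0.99,"tz":0,"ax":0,"ay":0,"az":0,"claw":-0.6}]'
python3 -m inch '[{"tx":-0.23,"ty":-0.99,"tz":0,"ax":0,"ay":0,"az":0,"claw":-0.6},{"tx":-0.23,"ty":-0.99,"tz":0,"ax":0,"ay":0,"az":0,"claw":-0.6},{"tx":-0.23,"ty":-0.99,"tz":0,"ax":0,"ay":0,"az":0,"claw":-0.6},{"tx":-0.23,"ty":-0.99,"tz":0,"ax":0,"ay":0,"az":0,"claw":-0.6},{"tx":-0.23,"ty":-0.99,"tz":0,"ax":0,"ay":0,"az":0,"claw":-0.6}]'
python3 -m inch '[{"tx":-0.23,"ty":-0.99,"tz":0,"ax":0,"ay":0,"az":0,"claw":-0.6},{"tx":-0.23,"ty":-0.9,"tz":0,"ax":0,"ay":0,"az":0,"claw":-0.6},{"tx":0,"ty":0,"tz":0,"ax":0,"ay":0,"az":0,"claw":-0.6},{"tx":0,"ty":0,"tz":0,"ax":0,"ay":0,"az":0,"claw":-0.6},{"tx":0,"ty":0,"tz":0,"ax":0,"ay":0,"az":0,"claw":-0.6}]'
python3 - <<'E'
from w import *
print(state()['position']);cal=calibration('wrist'); im=save('wrist','w14.png')
u=proj('wrist',[.464,-.0965,.038],cal)[0]; print(u)
wfit('w14.png',cal,[('blue',.022,.038,u)])
E
```

```text
time_s: 23.25
position: [0.533, 0.2003, 0.1484]
orientation: [0.001, 0.924, -0.382, -0.001]
ft_force: [-0.4, -0.5, 0.3]
finger_gap: 0.801
time_s: 23.75
position: [0.5042, 0.0767, 0.1486]
orientation: [0.001, 0.924, -0.382, -0.001]
ft_force: [-0.1, 0.2, -0.3]
finger_gap: 0.802
time_s: 24.25
position: [0.4755, -0.0468, 0.1487]
orientation: [0.0, 0.924, -0.382, -0.001]
ft_force: [0.4, -0.9, -0.3]
finger_gap: 0.797
time_s: 24.75
position: [0.465, -0.0925, 0.1494]
orientation: [-0.0, 0.924, -0.382, -0.001]
ft_force: [0.1, 0.4, -0.0]
finger_gap: 0.798
[ 0.46504061 -0.09253311  0.14943489]
[282.74634421 208.33517351]
blue [282.74634421 208.33517351] [463.7 -91.    0. ] 0.69
```

View pics/w14.png

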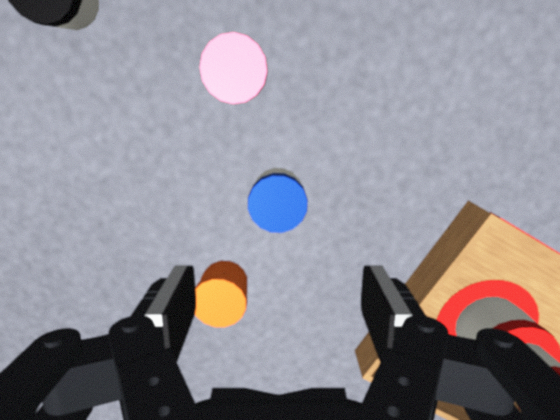

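```bash

python3 -m inch '[{"tx":-0.02,"ty":-0.04,"tz":-1,"ax":0,"ay":0,"az":0,"claw":-0.6},{"tx":0,"ty":0,"tz":-1,"ax":0,"ay":0,"az":0,"claw":-0.6},{"tx":0,"ty":0,"tz":-1,"ax":0,"ay":0,"az":0,"claw":-0.6},{"tx":0,"ty":0,"tz":-1,"ax":0,"ay":0,"az":0,"claw":-0.6},{"tx":0,"ty":0,"tz":-1,"ax":0,"ay":0,"az":0,"claw":-0.6}]'
python3 -m inch '[{"tx":0,"ty":0,"tz":-0.5,"ax":0,"ay":0,"az":0,"claw":-0.6},{"tx":0,"ty":0,"tz":0,"ax":0,"ay":0,"az":0,"claw":-0.6}]'
python3 -m inch '[{"tx":0,"ty":0,"tz":0,"ax":0,"ay":0,"az":0,"claw":1},{"tx":0,"ty":0,"tz":0,"ax":0,"ay":0,"az":0,"claw":1},{"tx":0,"ty":0,"tz":0,"ax":0,"ay":0,"az":0,"claw":1},{"tx":0,"ty":0,"tz":0,"ax":0,"ay":0,"az":0,"claw":1},{"tx":0,"ty":0,"tz":0,"ax":0,"ay":0,"az":0,"claw":1}]' 30
python3 -m inch '[{"tx":0,"ty":0,"tz":0.5,"ax":0,"ay":0,"az":0,"claw":1},{"tx":0,"ty":0,"tz":1,"ax":0,"ay":0,"az":0,"claw":1},{"tx":0,"ty":0,"tz":1,"ax":0,"ay":0,"az":0,"claw":1},{"tx":0,"ty":0,"tz":1,"ax":0,"ay":0,"az":0,"claw":1},{"tx":0,"ty":0,"tz":1,"ax":0,"ay":0,"az":0,"claw":1}]'
```

```text
time_s: 25.3
position: [0.4652, -0.0934, 0.0242]
orientation: [-0.0, 0.924, -0.382, 0.0]
ft_force: [-0.7, -0.9, 0.0]
finger_gap: 0.802
time_s: 25.5
position: [0.4632, -0.0931, 0.0109]
orientation: [0.0, 0.924, -0.382, -0.002]
ft_force: [-0.8, 0.4, 0.5]
finger_gap: 0.796
time_s: 26.0
position: [0.4664, -0.0948, 0.0139]
orientation: [-0.0, 0.924, -0.383, 0.001]
ft_force: [0.1, 0.3, 6.8]
finger_gap: 0.502
time_s: 26.5
position: [0.4643, -0.0942, 0.1265]
orientation: [0.0, 0.924, -0.383, -0.0]
ft_force: [-0.2, -0.2, -1.0]
finger_gap: 0.508
```

```bash

python3 -m inch '[{"tx":0.23,"ty":0.98,"tz":0,"ax":0,"ay":0,"az":0,"claw":1},{"tx":0.23,"ty":0.98,"tz":0,"ax":0,"ay":0,"az":0,"claw":1},{"tx":0.23,"ty":0.98,"tz":0,"ax":0,"ay":0,"az":0,"claw":1},{"tx":0.23,"ty":0.98,"tz":0,"ax":0,"ay":0,"az":0,"claw":1},{"tx":0.23,"ty":0.98,"tz":0,"ax":0,"ay":0,"az":0,"claw":1}]'
python3 -m inch '[{"tx":0.23,"ty":0.98,"tz":0,"ax":0,"ay":0,"az":0,"claw":1},{"tx":0.23,"ty":0.98,"tz":0,"ax":0,"ay":0,"az":0,"claw":1},{"tx":0.23,"ty":0.98,"tz":0,"ax":0,"ay":0,"az":0,"claw":1},{"tx":0.23,"ty":0.98,"tz":0,"ax":0,"ay":0,"az":0,"claw":1},{"tx":0.23,"ty":0.98,"tz":0,"ax":0,"ay":0,"az":0,"claw":1}]'
python3 -m inch '[{"tx":0.23,"ty":0.98,"tz":0,"ax":0,"ay":0,"az":0,"claw":1},{"tx":0.23,"ty":0.98,"tz":0,"ax":0,"ay":0,"az":0,"claw":1},{"tx":0.23,"ty":0.98,"tz":0,"ax":0,"ay":0,"az":0,"claw":1},{"tx":0.23,"ty":0.98,"tz":0,"ax":0,"ay":0,"az":0,"claw":1},{"tx":0.23,"ty":0.98,"tz":0,"ax":0,"ay":0,"az":0,"claw":1}]'
python3 -m inch '[{"tx":0.23,"ty":0.98,"tz":0,"ax":0,"ay":0,"az":0,"claw":1},{"tx":0.23,"ty":0.98,"tz":0,"ax":0,"ay":0,"az":0,"claw":1},{"tx":0,"ty":0,"tz":0,"ax":0,"ay":0,"az":0,"claw":1},{"tx":0,"ty":0,"tz":0,"ax":0,"ay":0,"az":0,"claw":1},{"tx":0,"ty":0,"tz":0,"ax":0,"ay":0,"az":0,"claw":1}]'
python3 - <<'E'
from m import *
cal=calibration('wrist');save('wrist','w15.png'); p=state()['position'];print(p)
q=proj('wrist',np.c_[p[:2]+.022*C,np.full(72,p[2]+.0255)],cal); print(q.min(0),q.max(0))
q=proj('wrist',np.c_[np.array([.5626,.324])+.031*C,np.full(72,.053)],cal); print(q.min(0),q.max(0))
im=cv2.imread('pics/w15.png')[150:380,190:370];cv2.imwrite('pics/c15.png',cv2.resize(im,None,fx=2.6,fy=2.6,interpolation=2))
E
```

```text
time_s: 27.0
position: [0.4934, 0.0291, 0.1256]
orientation: [0.0, 0.924, -0.383, -0.0]
ft_force: [0.1, 0.7, -0.2]
finger_gap: 0.504
time_s: 27.5
position: [0.5221, 0.1516, 0.1255]
orientation: [0.0, 0.924, -0.383, -0.0]
ft_force: [0.1, -0.3, -1.3]
finger_gap: 0.505
time_s: 28.0
position: [0.5509, 0.2739, 0.1255]
orientation: [0.0, 0.924, -0.383, -0.0]
ft_force: [0.9, 0.8, -0.3]
finger_gap: 0.501
time_s: 28.5
position: [0.5621, 0.3213, 0.1251]
orientation: [0.001, 0.924, -0.383, -0.0]
ft_force: [-0.1, -0.5, -0.6]
finger_gap: 0.505
[0.56218341 0.32117626 0.12510099]
[221.03479639 258.32070907] [341.83576144 363.41122963]
[227.00278317 169.03797535] [327.85485716 264.40757648]
```

View pics/c15.png

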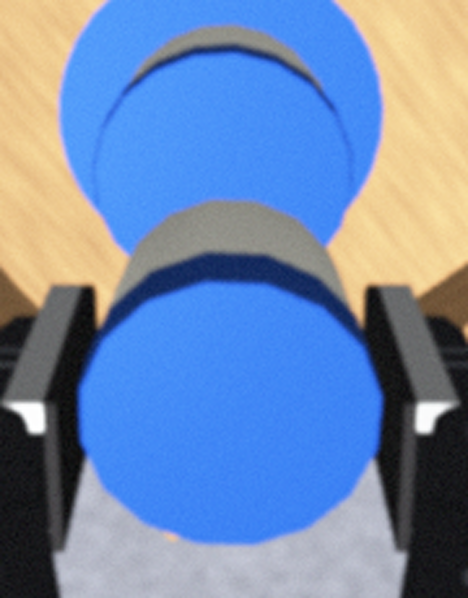

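```bash

python3 -m inch '[{"tx":-0.02,"ty":0.05,"tz":-0.5,"ax":0,"ay":0,"az":0,"claw":1},{"tx":0,"ty":0,"tz":-0.8,"ax":0,"ay":0,"az":0,"claw":1},{"tx":0,"ty":0,"tz":-0.7,"ax":0,"ay":0,"az":0,"claw":1},{"tx":0,"ty":0,"tz":-0.25,"ax":0,"ay":0,"az":0,"claw":1},{"tx":0,"ty":0,"tz":0,"ax":0,"ay":0,"az":0,"claw":1}]'
python3 -m inch '[{"tx":0,"ty":0,"tz":-0.04,"ax":0,"ay":0,"az":0,"claw":1},{"tx":0,"ty":0,"tz":0,"ax":0,"ay":0,"az":0,"claw":1}]'
```

```text
time_s: 29.05
position: [0.5612, 0.3226, 0.0679]
orientation: [0.001, 0.924, -0.383, -0.001]
ft_force: [0.1, -0.1, -1.4]
finger_gap: 0.502
time_s: 29.25
position: [0.5623, 0.3233, 0.0678]
orientation: [-0.0, 0.924, -0.383, 0.0]
ft_force: [-0.6, 0.3, -0.3]
finger_gap: 0.504
```

```bash

python3 -m inch '[{"tx":0,"ty":0,"tz":-0.04,"ax":0,"ay":0,"az":0,"claw":1},{"tx":0,"ty":0,"tz":0,"ax":0,"ay":0,"az":0,"claw":1}]'
python3 -m inch '[{"tx":0,"ty":0,"tz":-0.04,"ax":0,"ay":0,"az":0,"claw":1},{"tx":0,"ty":0,"tz":0,"ax":0,"ay":0,"az":0,"claw":1}]'
```

```text
time_s: 29.45
position: [0.5624, 0.3235, 0.0669]
orientation: [-0.0, 0.924, -0.383, 0.0]
ft_force: [-0.1, -0.3, -0.6]
finger_gap: 0.501
time_s: 29.65
position: [0.5624, 0.3235, 0.0668]
orientation: [-0.0, 0.924, -0.382, 0.0]
ft_force: [-2.0, -1.4, 4.6]
finger_gap: 0.503
```

Contact; release and look.

```bash

python3 -m inch '[{"tx":0,"ty":0,"tz":0.02,"ax":0,"ay":0,"az":0,"claw":1},{"tx":0,"ty":0,"tz":0,"ax":0,"ay":0,"az":0,"claw":-0.2},{"tx":0,"ty":0,"tz":0,"ax":0,"ay":0,"az":0,"claw":-0.6},{"tx":0,"ty":0,"tz":0,"ax":0,"ay":0,"az":0,"claw":-0.6},{"tx":0,"ty":0,"tz":0,"ax":0,"ay":0,"az":0,"claw":-0.6}]'
python3 -m inch '[{"tx":0,"ty":0,"tz":0.4,"ax":0,"ay":0,"az":0,"claw":-0.6},{"tx":0,"ty":0,"tz":1,"ax":0,"ay":0,"az":0,"claw":-0.6},{"tx":0,"ty":0,"tz":1,"ax":0,"ay":0,"az":0,"claw":-0.6},{"tx":0,"ty":0,"tz":1,"ax":0,"ay":0,"az":0,"claw":-0.6},{"tx":0,"ty":0,"tz":1,"ax":0,"ay":0,"az":0,"claw":-0.6}]'
python3 -m inch '[{"tx":0,"ty":0,"tz":0,"ax":0,"ay":0,"az":0,"claw":-0.6},{"tx":0,"ty":0,"tz":0,"ax":0,"ay":0,"az":0,"claw":-0.6},{"tx":0,"ty":0,"tz":0,"ax":0,"ay":0,"az":0,"claw":-0.6}]'
python3 - <<'E'
from m import *
cal=calibration('wrist'); print(state()['position']); save('wrist','w16.png'); save('scene','sc16.png'); save('side','s16.png')
P=np.array([.5625,.3232])
q=proj('wrist',np.c_[P+.022*C,np.full(72,.091)],cal); print(q.min(0),q.max(0))
q=proj('wrist',np.c_[P+.031*C,np.full(72,.053)],cal); print(q.min(0),q.max(0))
im=cv2.imread('pics/w16.png')[120:320,180:380];cv2.imwrite('pics/c16.png',cv2.resize(im,None,fx=2.9,fy=2.9,interpolation=2))
E
```

```text
time_s: 30.15
position: [0.5621, 0.3234, 0.066]
orientation: [0.0, 0.924, -0.382, -0.0]
ft_force: [0.2, -0.8, -0.1]
finger_gap: 0.804
time_s: 30.65
position: [0.5623, 0.3235, 0.1781]
orientation: [-0.0, 0.924, -0.382, 0.0]
ft_force: [0.2, 0.9, -0.6]
finger_gap: 0.803
time_s: 30.95
position: [0.5614, 0.3231, 0.1753]
orientation: [0.001, 0.924, -0.382, -0.001]
ft_force: [-0.2, 0.9, -0.5]
finger_gap: 0.798
[0.56139017 0.32309123 0.17533072]
[247.01681774 181.3093578 ] [314.96703434 245.7302504 ]
[239.10961519 156.71587668] [322.26087533 236.68209051]
```

View pics/c16.png

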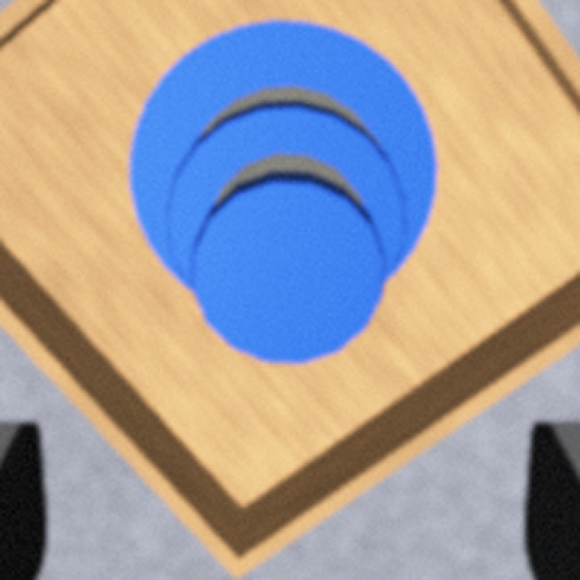

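View pics/sc16.png

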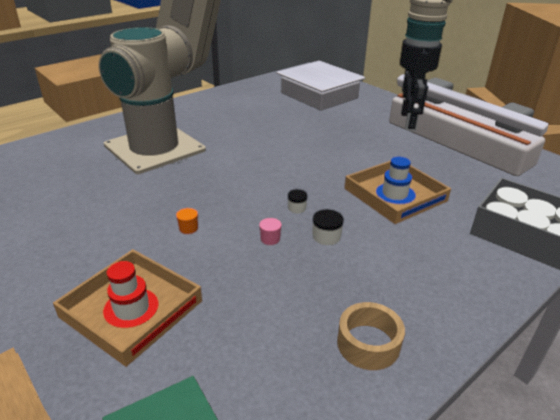

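View pics/s16.png

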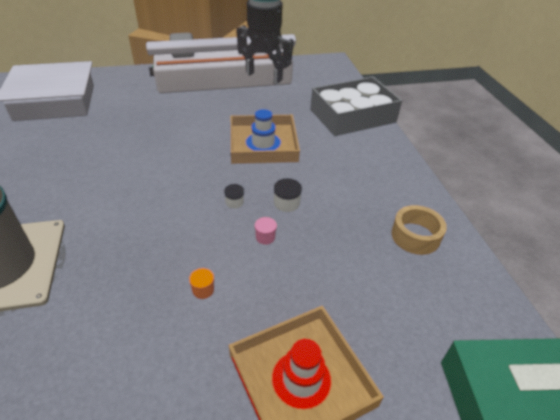

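```bash
python3 - <<'E'
from m import *
S={n:cv2.imread(f'pics/{f}') for n,f in [('scene','sc16.png'),('side','s16.png')]}
cal={n:calibration(n) for n in S}
o=[]
for n,(u,v) in [('scene',(128,300)),('side',(303,372))]:
    a=cv2.resize(S[n][v-50:v+50,u-55:u+55],None,fx=5,fy=5,interpolation=2); o.append(a)
cv2.imwrite('pics/c17.png',cv2.resize(np.hstack(o),None,fx=.72,fy=.72))
# top face of small lid: bright red threshold, extreme cols of small lid & large lid sides
for n,(u,v) in [('scene',(121,270)),('side',(305,352))]:
    im=S[n][:,:,::-1].copy(); hsv=cv2.cvtColor(im,cv2.COLOR_RGB2HSV)
    m=cmask(im,'red'); 
    for r in range(v-12,v+50,2):
        c=np.nonzero(m[r,u-40:u+45])[0]; print(n,r,(c.min()+u-40,c.max()+u-40) if len(c) else None,end=' ')
    for xy in ([.512,-.313],):
        for rr,h in ((.022,.091),(.031,.053)):
            q=proj(n,np.c_[np.array(xy)+rr*C,np.full(72,h)],cal[n]); print('\n',q.min(0).round(1),q.max(0).round(1),end='')
    print()
E
```

```text
Traceback (most recent call last):
ValueError: all the input array dimensions except for the concatenation axis must match exactly, but along dimension 0, the array at index 0 has size 500 and the array at index 1 has size 490
```

```bash
python3 - <<'E'
from m import *
S={n:cv2.imread(f'pics/{f}') for n,f in [('scene','sc16.png'),('side','s16.png')]}
cal={n:calibration(n) for n in S}
o=[]
for n,(u,v) in [('scene',(128,300)),('side',(303,369))]:
    a=cv2.resize(S[n][v-50:v+50,u-55:u+55],None,fx=5,fy=5,interpolation=2)
    for rr,h in ((.022,.091),(.031,.053)):
        q=proj(n,np.c_[np.array([.512,-.313])+rr*C,np.full(72,h)],cal[n]); q=((q-[u-55,v-50]+.5)*5).astype(int)
        cv2.polylines(a,[q.reshape(-1,1,2)],True,(0,255,0),1)
    o.append(a)
cv2.imwrite('pics/c17.png',cv2.resize(np.hstack(o),None,fx=.72,fy=.72))
E
```

```text
(no output)
```

View pics/c17.png

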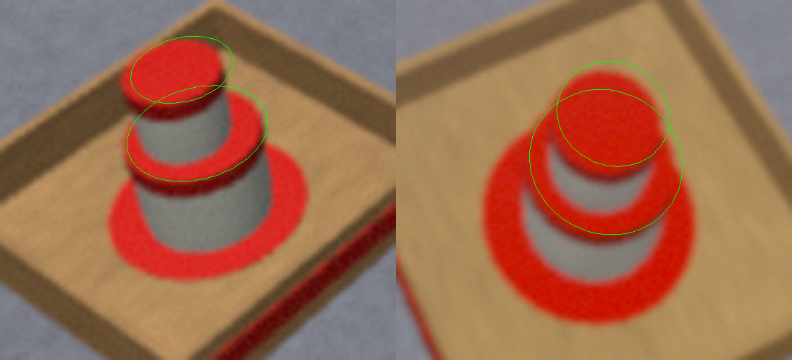

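```bash
python3 -c "
from workcell import *
print(state()['time_s']); print(close_job())"
```

```text
31.1
the job is handed in; nothing more can be done
None
```

Both orders are packed and the job is handed in at 31.1 s of robot time. Each large tub stands on its tray's spot with the matching small tub upright on its lid, and nothing was tipped.

**Last checks**
- **Blue stack:** the small tub is centred to about 1 mm in the wrist picture.
- **Red stack:** the small tub sits about 2 mm off the lid's centre in the wrist picture. The scene camera suggests up to 3.5 mm. Both are well inside the 9 mm at which it would overhang, so I left it and did not grip it again.
- **Other tubs:** the black-lidded tubs and the pink and orange look-alikes appear in the same places as at the start in the scene and side pictures.
- **Forces:** the highest reported wrist force was about 11 N.
- **Camera disagreement:** the cameras differed by 4 to 5 mm on the tubs' absolute positions, so I set the placements from a mix of the views and the grip geometry.

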